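# Set the gauge arm over the workpiece and hold it

## Task

Lay the long square-section wood offcut along the narrow raised rail of the marking-out fixture, flat, centred across the rail, with one end up close to (within about a centimetre of) the steel end stop, and let go of it. Then take hold of the telescoping gauge arm by its head so that the lock button in the head's side is squeezed in, pull the arm out until its pointer blade stands right over the ridge of the small saddle clamped on the scale, and hold it still there: a spring draws the arm back, so finish still gripping the head with the button squeezed in. Leave the other loose things on the bench where they are.

Things in the scene. Friction and masses are not known exactly. Their poses are not given: they have to be found in the camera images.
- fixture: Marking-out fixture, fixed to the bench; origin under its plywood board (12 mm thick, x -115 to +90, y -90 to +140 mm, a tail on to y +290 at x > 20). Front (-x): rail with end stop. Middle: scale bar along y, x -12 to +10, y -89 to +133, top z 83, a tick every 10 mm, longer every 50. Back: square sleeve, x +39 to +71, y +140 to +290, top z 131; the gauge arm slides out of it to -y, at most 150 mm.
- rail_top (a point): Middle of the top face of the wooden rail, 50 mm above the bench; axes as the fixture's. The rail runs along y: 120 mm long, 22 mm wide in x. An offcut laid along y with its centre above this point has its end 5 mm short of the end stop.
- end_stop (a point): Face of the steel end stop toward the rail, at the height of the rail's top, 85 mm to +y of the rail's middle; axes as the fixture's. The stop is a plate 50 mm wide in x, 8 mm thick, standing 17 mm higher than the rail.
- long_offcut_center (a point): Centre of the long wood offcut, a loose plain softwood bar 160 mm (its x) x 42 mm (y) x 39 mm (z), about 0.13 kg, lying on the bench; its two ends are alike.
- long_offcut: The same long offcut; origin at the centre of its underside.
- gauge_arm: Telescoping gauge arm; origin on its rod's axis, mid-head, 115 mm above the bench; axes as the fixture's. Head: dark steel block 36 mm (x) x 34 mm (y), z -13 to +57. A pointer blade (3 mm thick in y, z -11 to +1) reaches from the head to x -160, over scale and rail, 15 mm above a laid offcut. A spring pulls the arm home with 4 to 6 N; let go, it runs back. Locked at home while the button is out.
- lock_button (a joint): Lock button, a black ribbed pad 24 mm (y) x 30 mm (z) on the head's -x side, facing the robot, centred 33 mm above the arm's origin, 7 mm proud. Value: how far it is in, 0 to 0.005 m; the arm can slide from 0.003 on. It springs out: 3 N starts it, 6 N presses it home. Pinching the head across x presses it (43 mm over head and button when out, 38 mm when in).
- head_grip (a point): Point for pinching the head across x: level with the button's centre, half-way between the pressed button's face and the head's back face, 24 mm below the head's top; 148 mm above the bench. At home before the pull; moves with the arm. Below it only the blade (top 32 mm lower) is near the fingers.
- pointer (a point): Lower edge of the pointer blade, where it crosses the scale; moves with the arm; axes as the fixture's.
- set_mark (a point): Top of the ridge of the dark steel saddle clamped on the scale: saddle 29 mm (x) x 12 mm (y), ridge 2 mm thick in y, its top 11 mm above the scale and 10 mm below the blade; axes as the fixture's. The arm is set when the pointer has this point's y in the fixture's axes, which takes 70 to 130 mm of pull to -y.
- flat_offcut: Another wood offcut, flat, 90 x 60 x 18 mm, loose: not the workpiece. Origin under its centre.
- multimeter: A multimeter lying face up, 144 x 70 x 40 mm, loose, to be left alone. Origin under its centre.
- tape_measure: A tape measure standing on edge, 36 x 91 x 68 mm, loose, to be left alone. Origin under its centre.
Not all that is in view belongs to the job. Of the things that look like the long_offcut, the smaller one is meant.

How it is judged:
On the way, in this order (a step that is already met when the one before it is completed fails the run):
1. the long offcut lies at rest on the rail, let go (x of long_offcut_center in the frame of fixture between -0.095 and -0.075 m and y of long_offcut_center in the frame of fixture between -0.01 and 0.007 m and z of long_offcut_center in the frame of fixture between 0.065 and 0.0735 m and angle between long_offcut_center's own z axis and vertical below 0.07 rad and angle between the x axis of long_offcut_center and the y axis of fixture, either way round below 0.12 rad and contact force between the fingers and long_offcut below 0.1 N and linear speed of long_offcut below 0.02 m/s), for 0.3 s.
2. the lock button is squeezed in with the arm still at home (value of joint lock_button above 0.003 m and y of pointer in the frame of fixture above 0.112 m), for 0.1 s.
At the end, for the whole second after the job is handed in: The gripper holds the arm head (over 5 N), button in over 3 mm, pointer within 4 mm of the set mark and still; the long offcut lies released on the rail, level within 4 deg, within 10 mm of its centre line, parallel within 7 deg, its end less than 15 mm from the end stop (all of step 1 and y of pointer in the frame of set_mark between -0.004 and 0.004 m and value of joint lock_button above 0.003 m and contact force between the fingers and gauge_arm above 5 N and linear speed of gauge_arm below 0.01 m/s); the arm keeps its last pose, push and grip.
It fails at once if another loose thing on the bench is shoved more than 3 cm (distance of any of flat_offcut, multimeter, tape_measure from where it was at the start of the episode above 0.03 m).
It also fails if it takes over 43 s, if anything falls off the work surface, if the arm or the gripper's body presses on something with over 40 N, if the wrist force passes 120 N, or if a joint passes its speed limit or range.

## Robot

A 7-joint arm with a two-finger parallel gripper is mounted at the origin on a cart in front of the work surface, level with it; the furniture and walls round the work are solid. World frame = base frame: x ahead of the robot, y to its left, z up, the work surface at z = 0. Lengths are in m, angles in rad, forces in N, time in s.
With the tool pointing down it reaches from about 0.4 to 0.85 m from the base axis. Payload 10.4 kg.
Tool frame: the origin (TCP) lies midway between the tips of the shut fingers; the grasp point (between the pads) lies 19 mm behind it; z points along the fingers, y is the direction in which the jaws open and shut (so a half turn about z gives the same grasp; the last joint's range is limited). The gripper opens to 87 mm and grips with 3 to 60 N. Pads are 19 mm wide; open, the fingers measure 117 mm over their backs; the gripper's body (75 mm by 190 mm) begins 51 mm behind the grasp point.
Start: joints at [-1.256, 0.332, -0.065, 1.46, 0.022, 1.35, -0.088], TCP at [0.207, 0.59, 0.223] pointing down, gripper open.
Joint ranges: [-2.6, 2.6], [-0.5, 2.12], [-1.47, 1.34], [0.16, 2.42], [-1.27, 4.41], [0.06, 2.06], [-2.6, 2.6]. Speed limits (rad/s): [2.22, 2.22, 2.79, 2.79, 3.14, 3.14, 3.14].

## Interface

Orientations are given as a unit quaternion [x, y, z, w].
In Python, from bench import r gives the robot as it stands.
- The arm moves only by the tool step_arm, never from a script. Its argument "increments" is a list of rows, each a list of 2 entries, a list of its own where there are three numbers: the shift along the tool's x, y, z in m, then the turn, a rotation vector about the tool's x, y, z in rad. A call has 1 to 5 rows; each row is the pose to reach, as a shift and turn from the pose measured when the call began, along the tool's axes at that moment; what a row does not reach only later rows make up. A row lasts 1/10 s, in which the tool goes at most 50 mm and 8.59 degrees, less where a joint would pass 70% of its speed; a pose out of reach is approached as far as the arm can. A call with a gripper value outside its range is refused whole. "hand" is the closure, from -1 (fully open) to 1 (shut), so that 0 is half open, set as the call begins (left out, the last holds). The fingers move at their own pace and stop on an object; "grip_force" is the grip in N (left out, the last holds). Time passes only in rows, so rows that repeat a pose let the fingers close. It gives the time, the measured TCP pose, the force and the opening at its end, in the units of the state.
- r.read_state(): the state, without advancing time (a new reading comes with each control period).
- r.camera(name): name is "side" or "top" or "wrist"; returns a dict with "pixels" (420x560x3 uint8, blue, green, red), "camera_matrix" (3x3 intrinsics, pixels), "extrinsics" (4x4, takes a point from camera to world coordinates). Camera axes: x right, y up, looking along -z (the intrinsics and any distortion apply to the point x, -y, -z); pixel columns grow to the right and rows downward; lengths in m; the calibration is good to about 2 mm. A picture is of the moment at which its call begins. There is no depth.
- r.close_job(): hands the job in, once; it reports no verdict.
The state is a dict: "time": time; "joint_positions": joint angles; "joint_vel": joint speeds; "joint_torque": joint torques, N m; "ee_pos": TCP position; "eef_rot": TCP orientation; "ft_force": force on the tool from outside, world axes, zero at the start; "torque": the same for the moment, N m; "width": finger opening in m.
Only numpy, scipy, OpenCV 4.12 (cv2) and the standard library are available. Lean on these libraries where they do the work, as an engineer would, in place of code of your own. Each camera call takes 0.05 s, during which the arm holds its last target.

## Working session

There is one attempt and no reset: what is moved stays moved. The work goes in short steps, Python scripts to look and compute and a tool call to move; the robot and the scene stay as the last step left them, time stands still between calls to the robot, and variables do not carry over. Pictures are saved under pics/ and viewed, and the job is handed in when it is done.

Besides the shell and the picture viewer there is one more tool, called after "Call:" as name(argument=value, ...), one argument or row to a line, values as JSON. step_arm: Moves the arm, as the interface text tells. Its arguments: {"type":"object","properties":{"increments":{"type":"array"},"hand":{"type":"number"},"grip_force":{"type":"number"}},"required":["increments"]}

```bash
mkdir -p pics; ls; python3 - <<'E'
from bench import r
import cv2
s=r.read_state()
for k in ("time","ee_pos","eef_rot","ft_force","width"): print(k,s[k])
for n in ("side","top","wrist"):
    c=r.camera(n); cv2.imwrite(f"pics/{n}0.png",c["pixels"]); print(n,c["camera_matrix"],c["extrinsics"])
E
```

```text
pics
time 0.0
ee_pos [0.20702385 0.58928522 0.2217487 ]
eef_rot [ 1.68079612e-01  9.85773162e-01 -7.14698992e-04 -7.68887062e-05]
ft_force [ 0.33125158 -0.48474445  0.05934636]
width 0.08696704693087062
side [[398.74067647   0.         272.50209693]
 [  0.         398.74067647 210.70470796]
 [  0.           0.           1.        ]] [[-0.98579628  0.07154686 -0.15194322  0.44691955]
 [-0.16749321 -0.35247715  0.92070945  0.79863674]
 [ 0.01231736  0.9330814   0.35945427  0.48715954]
 [ 0.          0.          0.          1.        ]]
top [[461.5979881    0.         284.74315349]
 [  0.         461.5979881  206.90901581]
 [  0.           0.           1.        ]] [[-0.07500529  0.97656498 -0.20173015  0.34198586]
 [-0.99718039 -0.07297916  0.01747339 -0.07541375]
 [ 0.00234181  0.20247195  0.97928526  1.32930736]
 [ 0.          0.          0.          1.        ]]
wrist [[343.38990335   0.         276.50886232]
 [  0.         343.38990335 206.99757501]
 [  0.           0.           1.        ]] [[ 0.33084116 -0.91426896 -0.23378709  0.14319731]
 [ 0.94368489  0.32007585  0.08372742  0.61179206]
 [-0.00171978 -0.24832182  0.96867606  0.3848432 ]
 [ 0.          0.          0.          1.        ]]
```

View pics/top0.png

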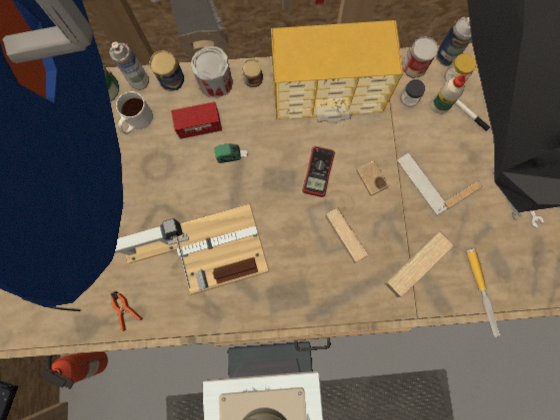

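View pics/side0.png

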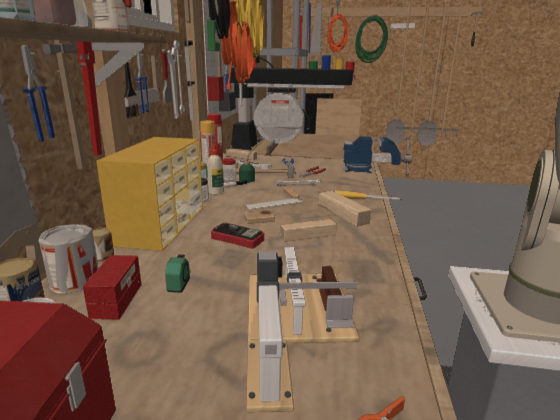

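View pics/wrist0.png

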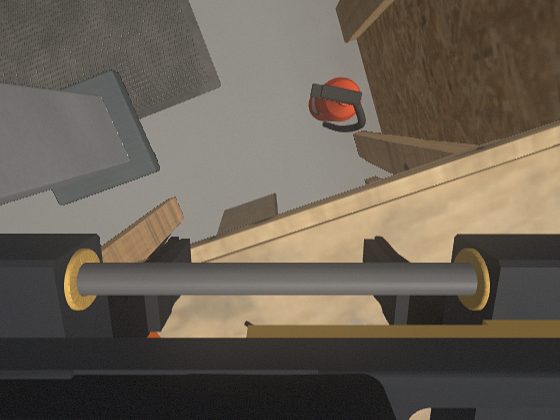

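Two things resemble the long offcut: a light bar at top (346,235) and a bigger one at (420,264). I'll crop and measure both; the smaller should be 160x42.

```bash
cat > h.py <<'E'
import numpy as np, cv2
def ray(c,u,v):
    K=c["camera_matrix"];E=c["extrinsics"]
    d=np.array([(u-K[0,2])/K[0,0],-(v-K[1,2])/K[1,1],-1.])
    return E[:3,3],E[:3,:3]@d
def onz(c,u,v,z):
    o,d=ray(c,u,v); return o+d*(z-o[2])/d[2]
def proj(c,p):
    K=c["camera_matrix"];E=c["extrinsics"]
    q=E[:3,:3].T@(np.asarray(p)-E[:3,3]); return np.array([K[0,2]+K[0,0]*q[0]/-q[2],K[1,2]-K[1,1]*q[1]/-q[2]])
def crop(img,x0,y0,x1,y1,f,name):
    cv2.imwrite(name,cv2.resize(img[y0:y1,x0:x1],None,fx=f,fy=f,interpolation=cv2.INTER_CUBIC))
E
python3 - <<'E'
import cv2; from h import *
t=cv2.imread("pics/top0.png");s=cv2.imread("pics/side0.png")
crop(t,310,190,460,310,5,"pics/c1.png")
crop(t,110,195,280,305,4.7,"pics/c2.png")
crop(s,230,180,390,290,5,"pics/c3.png")
crop(s,230,235,370,405,3.5,"pics/c4.png")
E
```

```text
(no output)
```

View pics/c1.png

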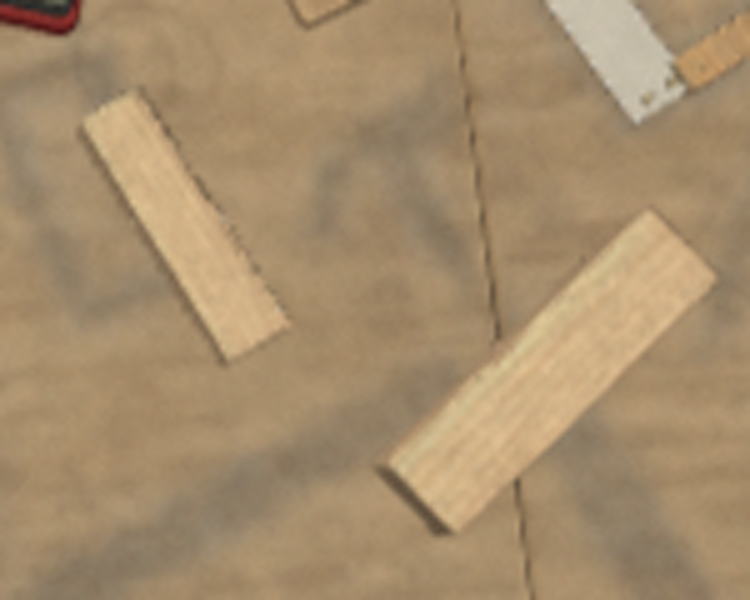

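View pics/c2.png

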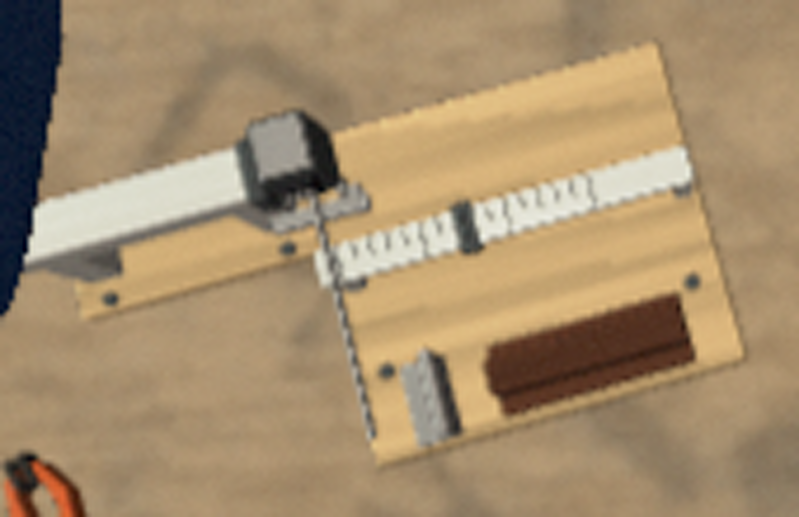

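View pics/c3.png

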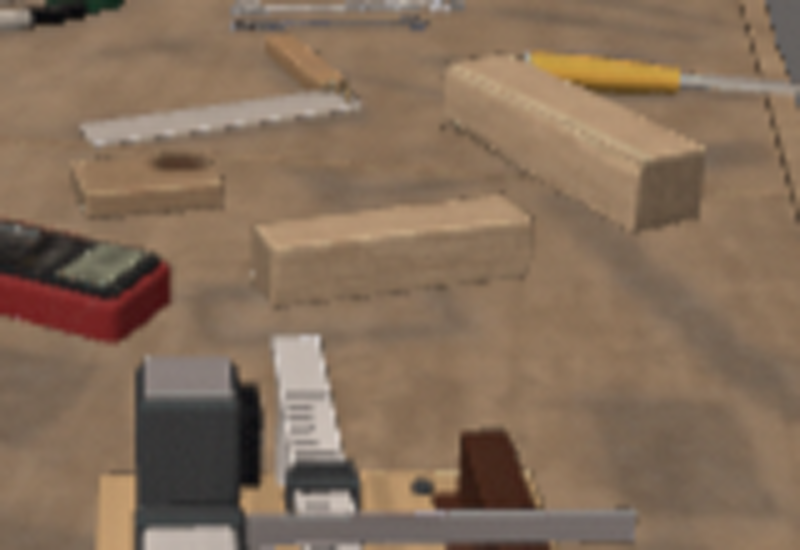

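View pics/c4.png

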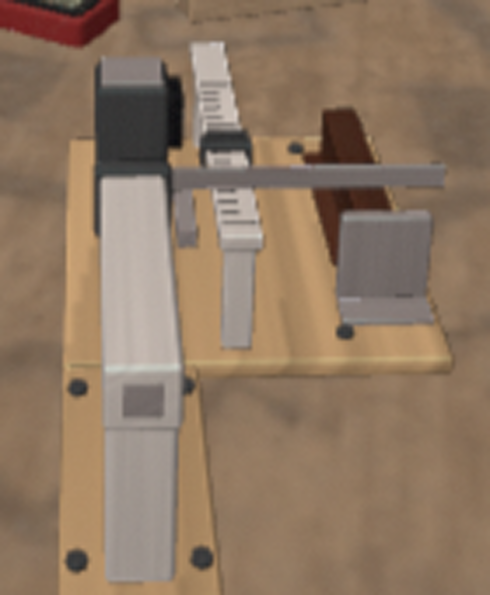

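Top view: smaller bar at (346,235), larger at (420,264), plus flat offcut at (373,178). Now measure.

```bash
cat > m.py <<'E'
from bench import r
from h import *
from scipy.optimize import least_squares
t=cv2.imread("pics/top0.png"); T={"camera_matrix":np.array([[461.5979881,0,284.74315349],[0,461.5979881,206.90901581],[0,0,1]]),"extrinsics":np.array([[-0.07500529,0.97656498,-0.20173015,0.34198586],[-0.99718039,-0.07297916,0.01747339,-0.07541375],[0.00234181,0.20247195,0.97928526,1.32930736],[0,0,0,1]])}
def full(p,f,x0,y0): return ((p[0]+.5)/f-.5+x0,(p[1]+.5)/f-.5+y0)
# offcuts: bright top faces
for q in ([(135,92),(82,128),(228,362),(290,323)],[(652,210),(716,278),(458,530),(388,466)]):
    P=np.array([onz(T,*full(a,5,310,190),.039)[:2] for a in q])
    print("c",P.mean(0),"sides",[np.linalg.norm(P[i]-P[(i+1)%4]).round(4) for i in range(4)], "ang",np.degrees(np.arctan2(*(P[1]-P[2])[::-1])))
# fixture
px=[((657,42),(90,-90,12)),((745,358),(-115,-90,12)),((378,463),(-115,140,12)),
    ((687,148),(10,-89,83)),((690,182),(-12,-89,83)),((318,250),(10,133,83)),((324,282),(-12,133,83))]
A=np.array([onz(T,*full(a,4.7,110,195),b[2]/1000)[:2] for a,b in px]);B=np.array([b[:2] for a,b in px])/1000
def f(p):
    c,s=np.cos(p[2]),np.sin(p[2]); return (B@np.array([[c,s],[-s,c]])+p[:2]-A).ravel()
s=least_squares(f,[.3,.3,0]); print("fix",s.x,np.degrees(s.x[2])); print(f(s.x).reshape(-1,2).round(4))
c,sn=np.cos(s.x[2]),np.sin(s.x[2]);R=np.array([[c,-sn],[sn,c]])
w=lambda x,y:R@[x,y]+s.x[:2]
print("rail",w(-.085,0),"head?",w(.055,.13))
# saddle
a=[full(p,4.7,110,195) for p in ((460,204),(474,246))]
for p in a:
    q=onz(T,*p,.094)[:2]; print("saddle",R.T@(q-s.x[:2]))
for p,z in (((488,348),.05),((680,296),.05),((692,358),.05)):
    print("railcorner",R.T@(onz(T,*full(p,4.7,110,195),z)[:2]-s.x[:2]))
for p in ((300,112),(246,122),(275,182),(338,172)):
    print("headtop",R.T@(onz(T,*full(p,4.7,110,195),.172)[:2]-s.x[:2]))
for p in ((372,437),(322,210)):
    print("blade",R.T@(onz(T,*full(p,4.7,110,195),.116)[:2]-s.x[:2]))
E
python3 m.py
```

```text
c [ 0.51532427 -0.2653186 ] sides [np.float64(0.0371), np.float64(0.1544), np.float64(0.0415), np.float64(0.1562)] ang 26.470808505176354
c [ 0.41906728 -0.4637079 ] sides [np.float64(0.051), np.float64(0.2061), np.float64(0.0507), np.float64(0.2113)] ang -51.87479860488433
fix [0.52577924 0.07145359 0.20066362] 11.497178265649687
[[ 0.0009 -0.002 ]
 [-0.0016 -0.0016]
 [-0.0018  0.0012]
 [ 0.0021  0.0009]
 [ 0.0006 -0.003 ]
 [ 0.0013  0.0029]
 [-0.0015  0.0015]]
rail [0.44248481 0.05451141] head? [0.55376408 0.20980766]
saddle [0.00983628 0.04401545]
saddle [-0.01579879  0.04211421]
railcorner [-0.06933396  0.05398642]
railcorner [-0.07055004 -0.06210578]
railcorner [-0.10745831 -0.05946415]
headtop [0.06830219 0.10579501]
headtop [0.07087853 0.13513492]
headtop [0.03463321 0.12735221]
headtop [0.03071775 0.09350739]
blade [-0.10647083  0.1189365 ]
blade [0.02373562 0.1168209 ]
```

Smaller bar: centre about (0.515,-0.265), 156x40 mm measured, so it fits the 160x42 description; the other measures about 208x51 (a decoy). Fixture pose found to about 3 mm, yaw 11.5°. Next is a helper that works out moves.

```bash
cat > go.py <<'E'
import sys
from bench import r
import numpy as np
from scipy.spatial.transform import Rotation as Ro
def go(x,y,z,jaw):
    s=r.read_state(); R=Ro.from_quat(s["eef_rot"]); p=np.array(s["ee_pos"])
    j=np.radians(jaw); yv=np.array([np.cos(j),np.sin(j),0]); zv=np.array([0,0,-1.]); xv=np.cross(yv,zv)
    Rt=Ro.from_matrix(np.array([xv,yv,zv]).T)
    print("t",round(s["time"],2),"p",p.round(4),"jaw",round(np.degrees(np.arctan2(*R.as_matrix()[[1,0],1])),2),"q7",np.round(s["joint_positions"],2),"w",round(s["width"],4),"F",np.round(s["ft_force"],1))
    print("shift",R.inv().apply(np.array([x,y,z])-p).round(4),"rot",(R.inv()*Rt).as_rotvec().round(4))
if __name__=="__main__": go(*map(float,sys.argv[1:5]))
E
python3 go.py .45 .2 .3 0; python3 go.py .515 -.265 .2 -63.5
```

```text
t 0.15 p [0.207  0.5894 0.222 ] jaw 70.65 q7 [-1.26  0.33 -0.06  1.46  0.02  1.35 -0.09] w 0.087 F [ 0.3  0.4 -1.1]
shift [-0.3583 -0.287  -0.0777] rot [-9.000e-04  7.000e-04  1.233e+00]
t 0.15 p [0.207  0.5894 0.222 ] jaw 70.65 q7 [-1.26  0.33 -0.06  1.46  0.02  1.35 -0.09] w 0.087 F [ 0.3  0.4 -1.1]
shift [-0.5737 -0.704   0.0227] rot [-5.0000e-04  1.3000e-03  2.3413e+00]
```

Call:
step_arm(
  increments=[
    [[-0.04,-0.03,-0.015],[0,0,0.12]],
    [[-0.075,-0.06,-0.03],[0,0,0.25]],
    [[-0.11,-0.09,-0.045],[0,0,0.38]],
    [[-0.15,-0.12,-0.06],[0,0,0.5]],
    [[-0.19,-0.15,-0.077],[0,0,0.62]],
  ],
  hand=-1,
)

```text
time: 0.65
ee_pos: [0.3346, 0.387, 0.2979]
eef_rot: [0.463, 0.886, -0.001, -0.0]
ft_force: [1.0, -0.1, 0.4]
width: 0.0868
```

```bash
python3 go.py .48 .1 .29 -10
```

```text
t 0.65 p [0.3346 0.387  0.2979] jaw 34.84 q7 [-1.06  0.05  0.12  1.64 -0.01  1.46 -0.33] w 0.0868 F [ 1.  -0.1  0.4]
shift [-0.3186 -0.0446  0.0081] rot [-0.0009  0.001   0.7826]
```

Call:
step_arm(
  increments=[
    [[-0.045,-0.006,0],[0,0,0.12]],
    [[-0.09,-0.012,0],[0,0,0.24]],
    [[-0.135,-0.018,0.003],[0,0,0.36]],
    [[-0.18,-0.025,0.005],[0,0,0.48]],
    [[-0.225,-0.031,0.006],[0,0,0.6]],
  ],
)

```text
time: 1.15
ee_pos: [0.438, 0.1827, 0.2918]
eef_rot: [0.706, 0.708, -0.001, 0.0]
ft_force: [0.9, 0.6, 1.2]
width: 0.0872
```

```bash
python3 go.py .515 -.265 .25 -63.5
```

```text
t 1.15 p [0.438  0.1827 0.2918] jaw 0.19 q7 [-0.84 -0.05  0.33  1.74  0.02  1.44 -0.5 ] w 0.0872 F [0.9 0.6 1.2]
shift [-0.4479  0.0756  0.0422] rot [-3.0000e-04  1.4000e-03  1.1115e+00]
```

```bash
python3 - <<'E'
from bench import r
import cv2,pickle
c=r.camera("wrist"); cv2.imwrite("pics/w1.png",c["pixels"]); pickle.dump(c,open("w1.pkl","wb"))
c=r.camera("top"); cv2.imwrite("pics/t1.png",c["pixels"])
E
```

```text
(no output)
```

View pics/w1.png

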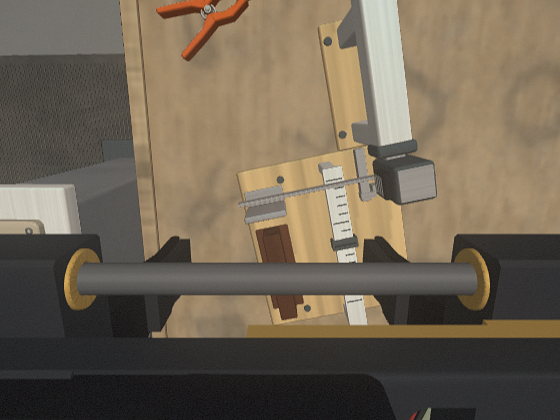

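Call:
step_arm(
  increments=[
    [[-0.045,0.008,0],[0,0,0.12]],
    [[-0.09,0.016,0],[0,0,0.24]],
    [[-0.135,0.024,0.003],[0,0,0.36]],
    [[-0.18,0.032,0.005],[0,0,0.48]],
    [[-0.225,0.038,0.006],[0,0,0.6]],
  ],
)

```text
time: 1.75
ee_pos: [0.4769, -0.0482, 0.2865]
eef_rot: [0.887, 0.463, -0.0, 0.001]
ft_force: [0.8, 1.2, -0.1]
width: 0.087
```

```bash
python3 go.py .515 -.265 .2 -63.5
```

```text
t 1.75 p [ 0.4769 -0.0482  0.2865] jaw -34.89 q7 [-0.59 -0.06  0.58  1.76  0.03  1.43 -0.63] w 0.087 F [ 0.8  1.2 -0.1]
shift [-0.1559  0.1552  0.0868] rot [0.0014 0.0009 0.4994]
```

The wrist view shows the fixture with rail at (280,272), saddle (343,242) and head (405,180). Continuing toward the bar.

Call:
step_arm(
  increments=[
    [[-0.03,0.03,0.01],[0,0,0.1]],
    [[-0.06,0.06,0.02],[0,0,0.2]],
    [[-0.09,0.09,0.03],[0,0,0.3]],
    [[-0.12,0.12,0.04],[0,0,0.4]],
    [[-0.155,0.155,0.05],[0,0,0.5]],
  ],
)

```text
time: 2.25
ee_pos: [0.516, -0.2638, 0.2365]
eef_rot: [0.974, 0.228, 0.0, 0.001]
ft_force: [0.8, 0.2, 0.7]
width: 0.0871
```

```bash
python3 go.py .515 -.265 .2 -63.5;  python3 - <<'E'
from bench import r
import cv2,pickle
c=r.camera("wrist"); cv2.imwrite("pics/w2.png",c["pixels"]); pickle.dump(c,open("w2.pkl","wb"))
E
```

```text
t 2.25 p [ 0.516  -0.2638  0.2365] jaw -63.59 q7 [-0.29  0.28  0.83  1.6  -0.21  1.35 -0.54] w 0.0871 F [0.8 0.2 0.7]
shift [-0.0015  0.0005  0.0365] rot [ 0.0012 -0.0004 -0.0015]
```

View pics/w2.png

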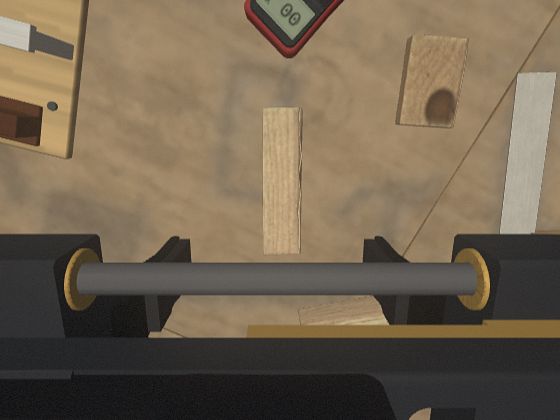

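Bar seen between rows 107 and 254 at column ~281, aligned with the tool. Measure it from here.

```bash
python3 - <<'E'
import pickle; from h import *
c=pickle.load(open("w2.pkl","rb"))
g=c["pixels"][90:265,240:320]
P=np.array([onz(c,u,v,.039)[:2] for u,v in ((263,107),(301,108),(300,254),(263,254))])
print(P, P.mean(0),[np.linalg.norm(P[i]-P[(i+1)%4]).round(4) for i in range(4)])
for a,b in ((3,0),(2,1)): d=P[b]-P[a]; print(np.degrees(np.arctan2(d[1],d[0])))
print(proj(c,[.516,-.264,.039]))
E
```

```text
[[ 0.58095674 -0.21685979]
 [ 0.59716985 -0.25162927]
 [ 0.45676016 -0.32331995]
 [ 0.43828242 -0.28609864]] [ 0.51829229 -0.26947691] [np.float64(0.0384), np.float64(0.1577), np.float64(0.0416), np.float64(0.1586)]
25.88697574524452
27.048045942373644
[276.18429981 184.30982578]
```

```bash
python3 go.py .517 -.2675 .007 -63.5
```

```text
t 2.3 p [ 0.5139 -0.2721  0.2339] jaw -64.38 q7 [-0.28  0.29  0.84  1.6  -0.21  1.35 -0.54] w 0.0868 F [-5.5 -1.8 -2.3]
shift [ 0.006  -0.0037  0.2269] rot [ 0.0039  0.0056 -0.0153]
```

Call:
step_arm(
  increments=[
    [[0.006,-0.004,0.04],[0,0,0]],
    [[0.006,-0.004,0.085],[0.004,0.006,-0.015]],
    [[0.006,-0.004,0.125],[0.004,0.006,-0.015]],
    [[0.006,-0.004,0.155],[0.004,0.006,-0.015]],
    [[0.006,-0.004,0.165],[0.004,0.006,-0.015]],
  ],
)

```text
time: 2.8
ee_pos: [0.5154, -0.2655, 0.0656]
eef_rot: [0.973, 0.229, -0.002, -0.001]
ft_force: [0.3, 0.4, 0.1]
width: 0.087
```

```bash
python3 go.py .517 -.2675 .007 -63.5
```

```text
t 2.8 p [ 0.5154 -0.2655  0.0656] jaw -63.47 q7 [-0.2   0.46  0.75  1.79 -0.36  1.04 -0.43] w 0.087 F [0.3 0.4 0.1]
shift [0.0007 0.0027 0.0586] rot [-0.0037  0.0033  0.0006]
```

Call:
step_arm(
  increments=[
    [[0.001,0.002,0.02],[0,0,0]],
    [[0.001,0.002,0.04],[0,0,0]],
    [[0.001,0.002,0.052],[0,0,0]],
    [[0.001,0.002,0.056],[0,0,0]],
    [[0.001,0.002,0.058],[0,0,0]],
  ],
)

```text
time: 3.3
ee_pos: [0.5174, -0.2668, 0.0082]
eef_rot: [0.973, 0.23, -0.002, -0.001]
ft_force: [-0.3, 0.5, 0.2]
width: 0.0872
```

Call:
step_arm(
  increments=[
    [[0,0,0],[0,0,0]],
    [[0,0,0],[0,0,0]],
    [[0,0,0],[0,0,0]],
    [[0,0,0],[0,0,0]],
    [[0,0,0],[0,0,0]],
  ],
  hand=1,
  grip_force=20,
)

```text
time: 3.8
ee_pos: [0.5175, -0.2669, 0.0084]
eef_rot: [0.973, 0.23, -0.002, -0.001]
ft_force: [0.2, 0.5, -1.0]
width: 0.0547
```

```bash
python3 go.py .517 -.2675 .007 -63.5
```

```text
t 3.8 p [ 0.5175 -0.2669  0.0084] jaw -63.45 q7 [-0.16  0.55  0.7   1.81 -0.42  0.94 -0.38] w 0.0547 F [ 0.2  0.5 -1. ]
shift [-0.0007  0.0004  0.0014] rot [-0.003   0.0026  0.0008]
```

Call:
step_arm(
  increments=[
    [[0,0,0],[0,0,0]],
    [[0,0,0],[0,0,0]],
    [[0,0,0],[0,0,0]],
    [[0,0,0],[0,0,0]],
  ],
)

```text
time: 4.2
ee_pos: [0.5175, -0.2669, 0.0085]
eef_rot: [0.973, 0.23, -0.002, -0.001]
ft_force: [0.3, -0.5, 1.5]
width: 0.0417
```

```bash
python3 go.py .517 -.2675 .15 -63.5;python3 - <<'E'
from bench import r
import cv2,pickle
c=r.camera("wrist"); cv2.imwrite("pics/w3.png",c["pixels"])
E
```

```text
t 4.2 p [ 0.5175 -0.2669  0.0085] jaw -63.46 q7 [-0.16  0.55  0.7   1.81 -0.42  0.94 -0.38] w 0.0417 F [ 0.3 -0.5  1.5]
shift [-1.100e-03 -1.000e-04 -1.415e-01] rot [-0.0029  0.0025  0.0008]
```

View pics/w3.png

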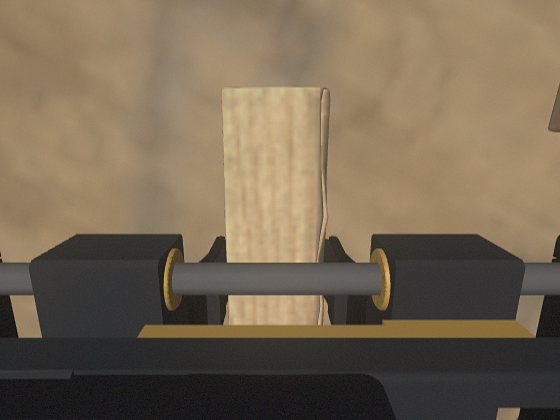

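Gripped at 41.7 mm; the far end is at row 87. I'll work out the bar's offset in the hand.

```bash
python3 - <<'E'
from bench import r
from h import *
c=r.camera("wrist"); s=r.read_state(); p=np.array(s["ee_pos"])
a=np.radians(26.54); u=np.array([np.cos(a),np.sin(a)])
for z in (.039,):
  for uv in ((222,87),(323,88),(272,87)): 
    q=onz(c,*uv,z)[:2]-p[:2]; print(q@u, q@[-u[1],u[0]])
E
```

```text
0.0785223463592956 0.019773945496315982
0.07819361033824383 -0.01710476498799943
0.07853084491686267 0.001517390322169905
```

Call:
step_arm(
  increments=[
    [[0,0,-0.02],[0,0,0]],
    [[0,0,-0.05],[0,0,0]],
    [[0,0,-0.08],[0,0,0]],
    [[0,0,-0.11],[0,0,0]],
    [[0,0,-0.14],[0,0,0]],
  ],
)

```text
time: 4.8
ee_pos: [0.5176, -0.2669, 0.1494]
eef_rot: [0.973, 0.229, -0.002, -0.001]
ft_force: [0.4, -0.2, -0.6]
width: 0.0421
```

```bash
python3 go.py .4425 .0545 .15 11.5
```

```text
t 4.8 p [ 0.5176 -0.2669  0.1494] jaw -63.47 q7 [-0.25  0.37  0.8   1.7  -0.28  1.2  -0.48] w 0.0421 F [ 0.4 -0.2 -0.6]
shift [ 7.640e-02 -3.211e-01  3.000e-04] rot [-4.9000e-03  2.0000e-04 -1.3084e+00]
```

```bash
python3 - <<'E'
from h import *
t=cv2.imread("pics/w1.png")
crop(t,225,140,445,330,3.15,"pics/c5.png")
E
```

```text
(no output)
```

View pics/c5.png

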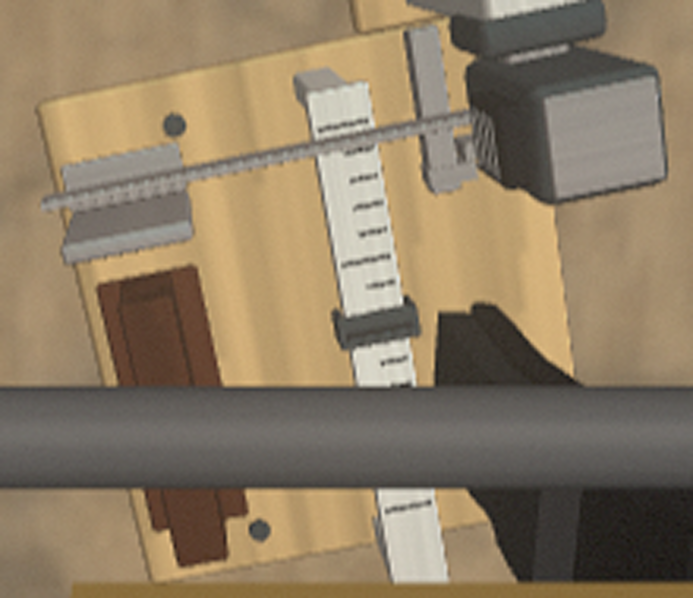

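Call:
step_arm(
  increments=[
    [[0.01,-0.03,0],[0,0,-0.13]],
    [[0.02,-0.07,0],[0,0,-0.26]],
    [[0.03,-0.11,0],[0,0,-0.39]],
    [[0.04,-0.15,0],[0,0,-0.52]],
    [[0.047,-0.19,0],[0,0,-0.65]],
  ],
)

```text
time: 5.3
ee_pos: [0.474, -0.0742, 0.1498]
eef_rot: [0.848, 0.531, -0.001, -0.002]
ft_force: [0.4, 1.5, -0.8]
width: 0.0416
```

```bash
python3 go.py .4425 .0545 .15 11.5
```

```text
t 5.3 p [ 0.474  -0.0742  0.1498] jaw -25.89 q7 [-0.55  0.06  0.64  1.95 -0.04  1.14 -0.35] w 0.0416 F [ 0.4  1.5 -0.8]
shift [ 1.02e-01 -8.46e-02  1.00e-04] rot [-0.0045 -0.0013 -0.6525]
```

```bash
python3 - <<'E'
import pickle; from h import *
c=pickle.load(open("w1.pkl","rb"))
F=lambda p:((p[0]+.5)/3.15-.5+225,(p[1]+.5)/3.15-.5+140)
for n,p,z in (("rail far",(145,281+0),.05),("rail far l",(118,286),.05),("rail far r",(171,277),.05),("near",(203,560),.05),("stop top near l",(66,252),.067),("stop r",(190,227),.067),("saddle l",(345,332),.094),("saddle r",(415,318),.094),("scale near",(369,88),.083),("bd far",(40,105),.012),("bd",(155,580),.012)):
    q=onz(c,*F(p),z)[:2]
    th=.20066;R=np.array([[np.cos(th),-np.sin(th)],[np.sin(th),np.cos(th)]])
    print(n,q.round(4),(R.T@(q-[.52578,.07145])).round(4))
E
```

```text
rail far [0.4307 0.1179] [-0.0839  0.0645]
rail far l [0.4201 0.1158] [-0.0947  0.0646]
rail far r [0.4409 0.1196] [-0.0736  0.0641]
near [ 0.4551 -0.0054] [-0.0846 -0.0612]
stop top near l [0.4015 0.1347] [-0.1092  0.0868]
stop r [0.4477 0.1446] [-0.0619  0.0873]
saddle l [0.5023 0.1136] [-0.0146  0.046 ]
saddle r [0.5268 0.119 ] [0.0105 0.0464]
scale near [0.5085 0.1989] [0.0085 0.1283]
bd far [0.3868 0.1815] [-0.1143  0.1356]
bd [ 0.4346 -0.0399] [-0.1115 -0.0909]
```

Call:
step_arm(
  increments=[
    [[0.02,-0.015,-0.003],[0,0,-0.13]],
    [[0.04,-0.03,-0.006],[0,0,-0.26]],
    [[0.06,-0.05,-0.01],[0,0,-0.39]],
    [[0.08,-0.068,-0.01],[0,0,-0.52]],
    [[0.102,-0.0845,-0.01],[-0.004,-0.001,-0.65]],
  ],
)

```text
time: 5.8
ee_pos: [0.4419, 0.0552, 0.1601]
eef_rot: [0.632, 0.775, 0.0, -0.0]
ft_force: [1.4, 0.2, -1.0]
width: 0.0417
```

Call:
step_arm(
  increments=[
    [[0,0,0],[0,0,0]],
    [[0,0,0],[0,0,0]],
  ],
)

```text
time: 6.0
ee_pos: [0.4415, 0.0554, 0.1599]
eef_rot: [0.632, 0.775, -0.0, -0.001]
ft_force: [-0.4, -0.3, -1.8]
width: 0.0418
```

```bash
python3 go.py .4425 .0555 .07 11.5; python3 - <<'E'
from bench import r
import cv2,pickle
from h import *
c=r.camera("side"); pickle.dump(c,open("s4.pkl","wb")); crop(c["pixels"],220,180,420,330,3.9,"pics/s4.png")
c=r.camera("wrist"); cv2.imwrite("pics/w4.png",c["pixels"]); pickle.dump(c,open("w4.pkl","wb"))
E
```

```text
t 6.0 p [0.4415 0.0554 0.1599] jaw 11.65 q7 [-0.71 -0.04  0.47  2.02  0.02  1.16 -0.04] w 0.0418 F [-0.4 -0.3 -1.8]
shift [-0.0002  0.0011  0.0899] rot [-0.001  -0.0007  0.0026]
```

View pics/w4.png

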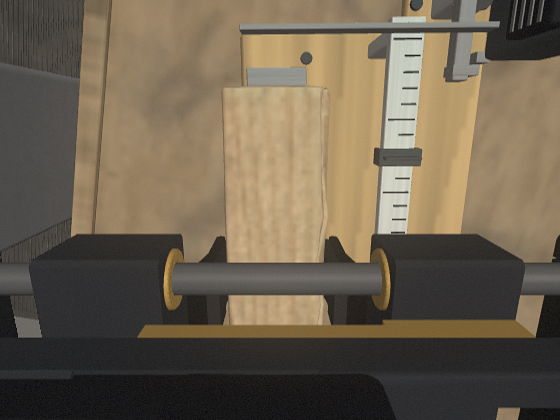

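View pics/s4.png

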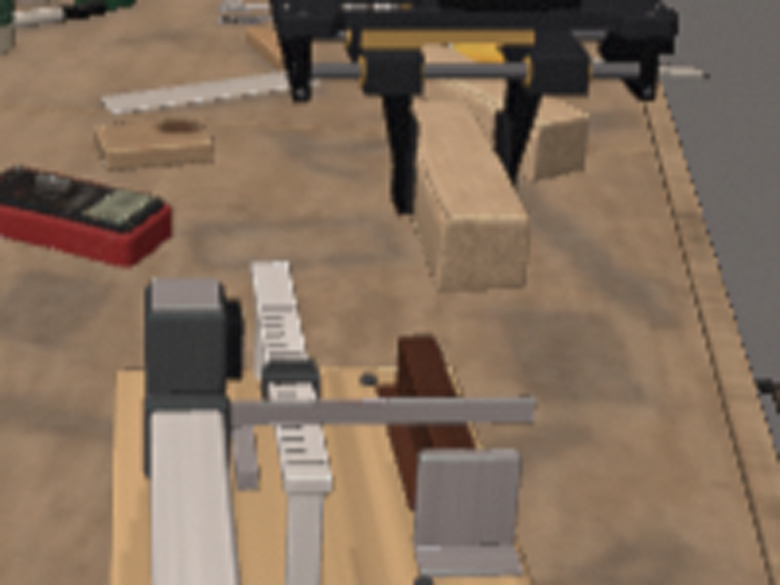

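Bar hangs over the rail; stop at (276,77) just beyond its end (row 87), blade (row 28) further off. I'll check the numbers with the wrist view.

```bash
python3 - <<'E'
import pickle; from h import *
c=pickle.load(open("w4.pkl","rb"))
crop(c["pixels"],210,10,340,110,6,"pics/c6.png")
th=.20066;R=np.array([[np.cos(th),-np.sin(th)],[np.sin(th),np.cos(th)]])
for n,p,z in (("stop back l",(247,69),.067),("stop back r",(306,68),.067),("stop fr l",(248,85),.067),("barend",(224,88),.1905),("barend r",(323,87),.1905),("blade l",(240,30),.116),("saddle l",(374,157),.094),("saddle r",(421,158),.094)):
    q=onz(c,*p,z)[:2]
    print(n,q.round(4),(R.T@(q-[.52578,.07145])).round(4))
E
```

```text
stop back l [0.401  0.1496] [-0.1067  0.1014]
stop back r [0.4412 0.1585] [-0.0655  0.1021]
stop fr l [0.4036 0.1393] [-0.1062  0.0909]
barend [0.407  0.1275] [-0.1052  0.0786]
barend r [0.4424 0.1351] [-0.069  0.079]
blade l [0.3988 0.163 ] [-0.1062  0.115 ]
saddle l [0.4963 0.1097] [-0.0213  0.0433]
saddle r [0.527  0.1153] [0.0099 0.0427]
```

View pics/c6.png

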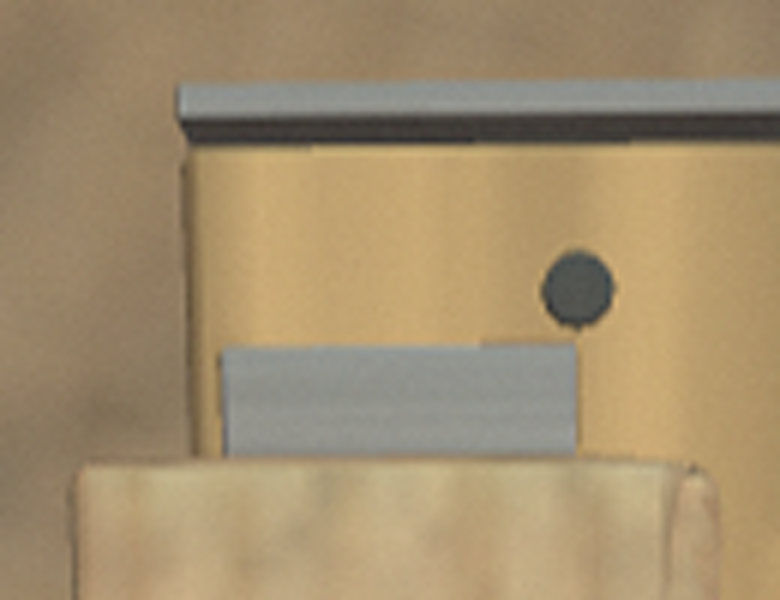

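Call:
step_arm(
  increments=[
    [[0,0.001,0.02],[0,0,0.002]],
    [[0,0.002,0.04],[0,0,0.003]],
    [[0,0.002,0.06],[0,0,0.003]],
    [[0,0.002,0.075],[0,0,0.003]],
    [[0,0.002,0.08],[0,0,0.003]],
  ],
)

```text
time: 6.6
ee_pos: [0.4431, 0.0535, 0.0786]
eef_rot: [0.635, 0.773, -0.001, -0.001]
ft_force: [-0.5, 0.0, -0.9]
width: 0.0418
```

Call:
step_arm(
  increments=[
    [[0,0,0.006],[0,0,0]],
    [[0,0,0.01],[0,0,0]],
    [[0,0,0.014],[0,0,0]],
    [[0,0,0.016],[0,0,0]],
  ],
)

```text
time: 7.0
ee_pos: [0.4432, 0.0534, 0.0626]
eef_rot: [0.635, 0.773, -0.001, -0.001]
ft_force: [0.3, 0.7, -1.3]
width: 0.0416
```

```bash
python3 go.py .4425 .0555 .0585 11.5; python3 - <<'E'
from bench import r
import cv2,pickle
from h import *
c=r.camera("side"); pickle.dump(c,open("s5.pkl","wb")); crop(c["pixels"],260,230,390,330,6,"pics/s5.png")
c=r.camera("wrist"); cv2.imwrite("pics/w5.png",c["pixels"]); pickle.dump(c,open("w5.pkl","wb"))
E
```

```text
t 7.0 p [0.4432 0.0534 0.0626] jaw 11.17 q7 [-0.69  0.11  0.49  2.11 -0.06  0.94  0.03] w 0.0416 F [ 0.3  0.7 -1.3]
shift [ 0.0021 -0.0002  0.0041] rot [-0.0029  0.0002 -0.0058]
```

View pics/s5.png

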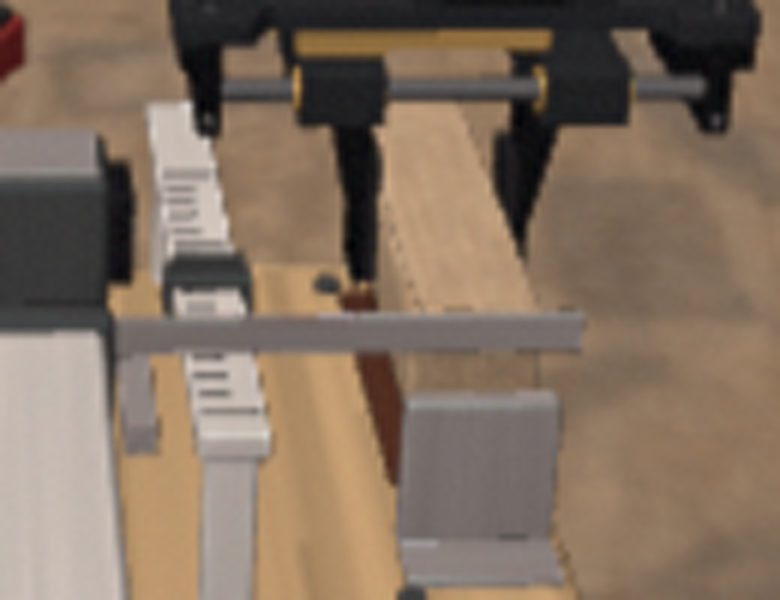

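View pics/w5.png

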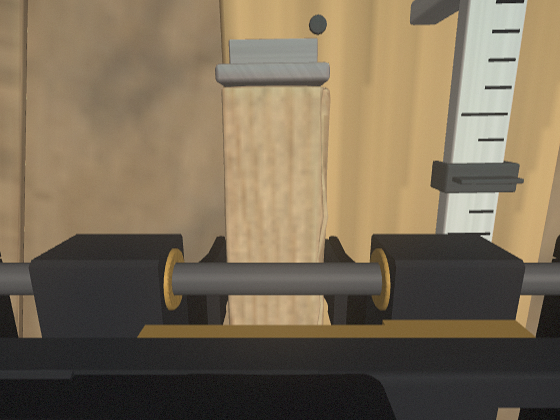

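```bash
python3 - <<'E'
import pickle; from h import *
c=pickle.load(open("w5.pkl","rb"))
th=.20066;R=np.array([[np.cos(th),-np.sin(th)],[np.sin(th),np.cos(th)]])
for n,p,z in (("stop back l",(217,66),.067),("stop back r",(329,64),.067),("stop fr l",(218,82),.067),("fr r",(328,81),.067),("barend",(223,88),.093),("barend r",(323,87),.093),("saddle ridge l",(434,191),.094),("saddle r",(522,181),.094)):
    q=onz(c,*p,z)[:2]
    print(n,q.round(4),(R.T@(q-[.52578,.07145])).round(4))
crop(c["pixels"],200,50,340,110,5,"pics/c7.png")
crop(c["pixels"],420,140,540,240,6,"pics/c8.png")
E
```

```text
stop back l [0.4002 0.1362] [-0.1101  0.0884]
stop back r [0.4474 0.1463] [-0.0619  0.089 ]
stop fr l [0.4017 0.1298] [-0.11    0.0819]
fr r [0.4486 0.1395] [-0.0621  0.0821]
barend [0.4085 0.1264] [-0.104   0.0773]
barend r [0.4442 0.1339] [-0.0675  0.0774]
saddle ridge l [0.4953 0.1047] [-0.0232  0.0387]
saddle r [0.5274 0.1151] [0.0103 0.0425]
```

View pics/c7.png

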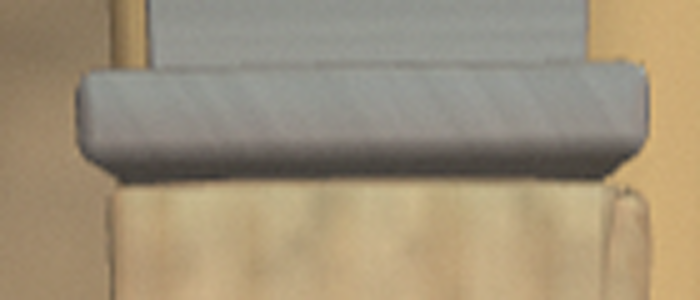

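View pics/c8.png

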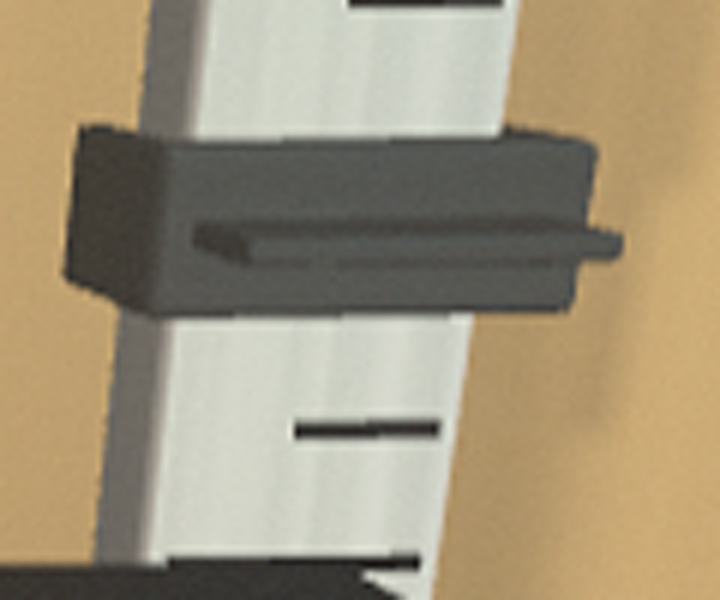

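Call:
step_arm(
  increments=[
    [[0,0,0.002],[0,0,0]],
    [[0,0,0.003],[0,0,0]],
    [[0,0,0.004],[0,0,0]],
    [[0,0,0.0045],[0,0,0]],
  ],
)

```text
time: 7.5
ee_pos: [0.4431, 0.0535, 0.0583]
eef_rot: [0.635, 0.773, -0.001, -0.001]
ft_force: [-3.4, -0.5, 9.1]
width: 0.0418
```

```bash
python3 go.py .4425 .0555 .0585 11.5; python3 - <<'E'
import pickle; from h import *
c=pickle.load(open("w5.pkl","rb"))
th=.20066;R=np.array([[np.cos(th),-np.sin(th)],[np.sin(th),np.cos(th)]])
for p in ((250,243),(420,242),(610,243)):
    q=onz(c,(p[0]+.5)/6-.5+420,(p[1]+.5)/6-.5+140,.094)[:2]
    print(q.round(4),(R.T@(q-[.52578,.07145])).round(4))
for p in ((430,4),(367,430)):
    q=onz(c,(p[0]+.5)/6-.5+420,(p[1]+.5)/6-.5+140,.083)[:2]
    print("tick",q.round(4),(R.T@(q-[.52578,.07145])).round(4))
E
```

```text
t 7.5 p [0.4431 0.0535 0.0583] jaw 11.17 q7 [-0.68  0.11  0.49  2.12 -0.07  0.93  0.04] w 0.0418 F [-3.4 -0.5  9.1]
shift [ 0.002  -0.0002 -0.0002] rot [-0.0032  0.     -0.0057]
[0.5043 0.1109] [-0.0132  0.0429]
[0.515  0.1131] [-0.0023  0.043 ]
[0.527  0.1154] [0.01   0.0428]
tick [0.5171 0.1282] [0.0028 0.0574]
tick [0.5231 0.0989] [0.0028 0.0274]
```

Contact at 9 N with the bar on the rail. Release.

Call:
step_arm(
  increments=[
    [[0,0,-0.001],[0,0,0]],
    [[0,0,-0.001],[0,0,0]],
    [[0,0,-0.001],[0,0,0]],
    [[0,0,-0.001],[0,0,0]],
    [[0,0,-0.001],[0,0,0]],
  ],
  hand=-0.7,
)

```text
time: 8.0
ee_pos: [0.4431, 0.0535, 0.0593]
eef_rot: [0.635, 0.773, -0.001, -0.001]
ft_force: [-0.5, 0.1, 0.6]
width: 0.0711
```

Call:
step_arm(
  increments=[
    [[0,0,-0.01],[0,0,0]],
    [[0,0,-0.03],[0,0,0]],
    [[0,0,-0.06],[0,0,0]],
    [[0,0,-0.1],[0,0,0]],
    [[0,0,-0.13],[0,0,0]],
  ],
)

```text
time: 8.5
ee_pos: [0.4438, 0.0534, 0.1922]
eef_rot: [0.635, 0.772, -0.0, -0.0]
ft_force: [1.4, 0.3, 0.0]
width: 0.0739
```

```bash
python3 go.py .5534 .2098 .25 11.5; python3 - <<'E'
from bench import r
import cv2,pickle
from h import *
c=r.camera("side"); pickle.dump(c,open("s6.pkl","wb")); crop(c["pixels"],230,230,390,340,5,"pics/s6.png")
c=r.camera("wrist"); cv2.imwrite("pics/w6.png",c["pixels"]); pickle.dump(c,open("w6.pkl","wb"))
c=r.camera("top"); crop(c["pixels"],110,195,280,305,4.7,"pics/t6.png"); pickle.dump(c,open("t6.pkl","wb"))
E
```

```text
t 8.5 p [0.4438 0.0534 0.1922] jaw 11.14 q7 [-0.71 -0.07  0.48  1.97  0.03  1.24 -0.05] w 0.0739 F [1.4 0.3 0. ]
shift [ 0.1323  0.1377 -0.0579] rot [-0.0013 -0.0002 -0.0062]
```

View pics/s6.png

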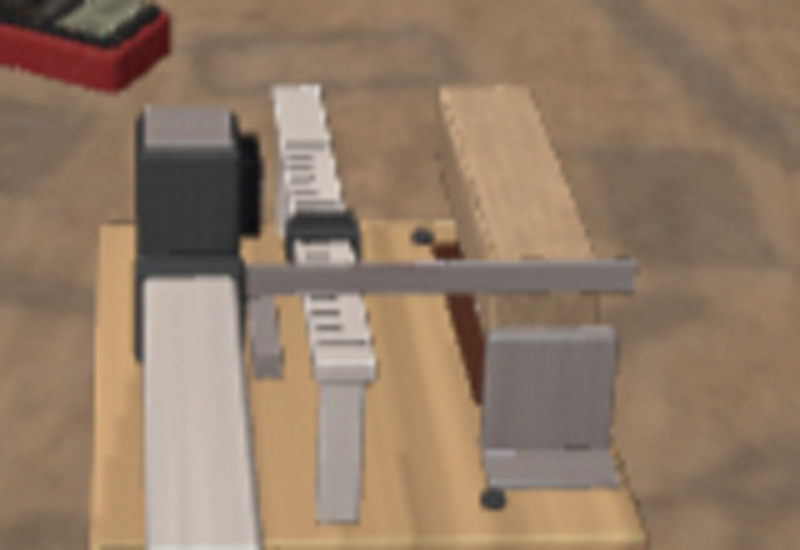

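View pics/w6.png

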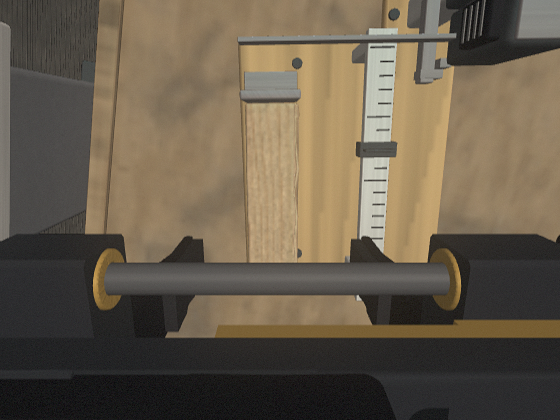

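View pics/t6.png

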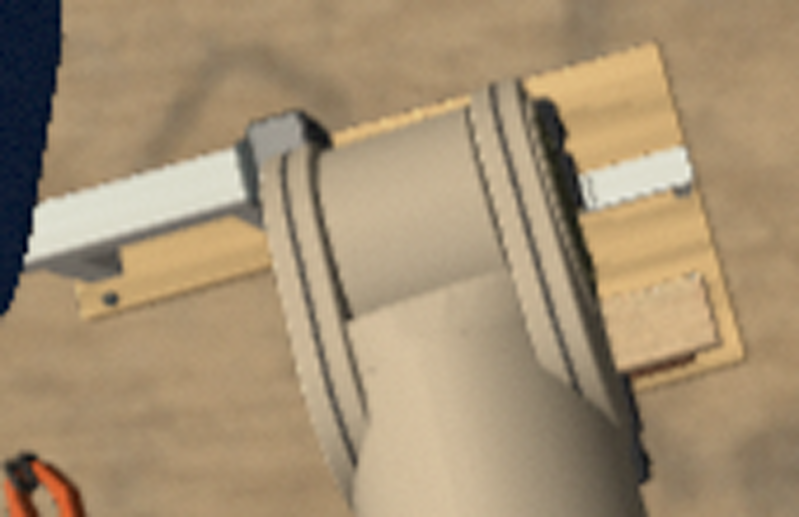

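Bar lies flat on the rail against the stop area, arm at home. Next I go above the head with the gripper fully open.

```bash
python3 - <<'E'
import pickle; from h import *
th=.20066;R=np.array([[np.cos(th),-np.sin(th)],[np.sin(th),np.cos(th)]])
print(R@[.054,.117]+[.52578,.07145])
c=pickle.load(open("w6.pkl","rb"))
for n,p,z in (("blade tip",(239,40),.116),("blade r",(440,37),.116),("stop fr",(242,99),.067),("stop fr r",(299,98),.067),("saddle l",(360,150),.094),("saddle r",(397,150),.094),("bar l",(247,104),.089),("bar r",(298,104),.089),("bar",(247,255),.089),("bar",(298,255),.089)):
    q=onz(c,*p,z)[:2]
    print(n,q.round(4),(R.T@(q-[.52578,.07145])).round(4))
E
python3 go.py .555 .195 .24 11.5
```

```text
[0.55537652 0.19686549]
blade tip [0.3993 0.1642] [-0.1054  0.1161]
blade r [0.5273 0.1914] [0.0254 0.1172]
stop fr [0.4025 0.1302] [-0.1091  0.0821]
stop fr r [0.4479 0.1399] [-0.0627  0.0826]
saddle l [0.5002 0.1099] [-0.0174  0.0428]
saddle r [0.5281 0.1154] [0.011  0.0426]
bar l [0.4091 0.1265] [-0.1034  0.0772]
bar r [0.4468 0.134 ] [-0.0649  0.077 ]
bar [0.4301 0.0064] [-0.1067 -0.0447]
bar [0.4723 0.0146] [-0.0637 -0.045 ]
t 8.65 p [0.4447 0.0539 0.1917] jaw 11.17 q7 [-0.71 -0.07  0.48  1.97  0.03  1.23 -0.05] w 0.0738 F [-0.2 -0.5 -0.9]
shift [ 0.1171  0.1356 -0.0481] rot [ 0.0011 -0.001  -0.0058]
```

Call:
step_arm(
  increments=[
    [[0.01,0.012,-0.035],[0,0,0]],
    [[0.035,0.04,-0.06],[0,0,-0.005]],
    [[0.065,0.075,-0.06],[0,0,-0.005]],
    [[0.09,0.11,-0.06],[0,0,-0.005]],
    [[0.117,0.136,-0.055],[0,0,-0.005]],
  ],
  hand=-1,
)

```text
time: 9.15
ee_pos: [0.5566, 0.1962, 0.2463]
eef_rot: [0.633, 0.774, 0.001, 0.0]
ft_force: [0.5, -0.1, 0.0]
width: 0.0864
```

Call:
step_arm(
  increments=[
    [[0,0,0],[0,0,0]],
    [[0,0,0],[0,0,0]],
  ],
)

```text
time: 9.35
ee_pos: [0.5562, 0.1964, 0.2446]
eef_rot: [0.633, 0.774, -0.001, -0.0]
ft_force: [-0.6, -0.7, 0.7]
width: 0.0872
```

```bash
python3 go.py .555 .196 .2 11.5; python3 - <<'E'
from bench import r
import cv2,pickle
from h import *
c=r.camera("side"); pickle.dump(c,open("s7.pkl","wb")); crop(c["pixels"],200,160,400,310,4,"pics/s7.png")
c=r.camera("wrist"); cv2.imwrite("pics/w7.png",c["pixels"]); pickle.dump(c,open("w7.pkl","wb"))
E
```

```text
t 9.35 p [0.5562 0.1964 0.2446] jaw 11.5 q7 [-0.78  0.25  0.43  1.55 -0.11  1.37 -0.13] w 0.0872 F [-0.6 -0.7  0.7]
shift [-0.0001 -0.0012  0.0446] rot [-0.0018  0.0013 -0.    ]
```

View pics/s7.png

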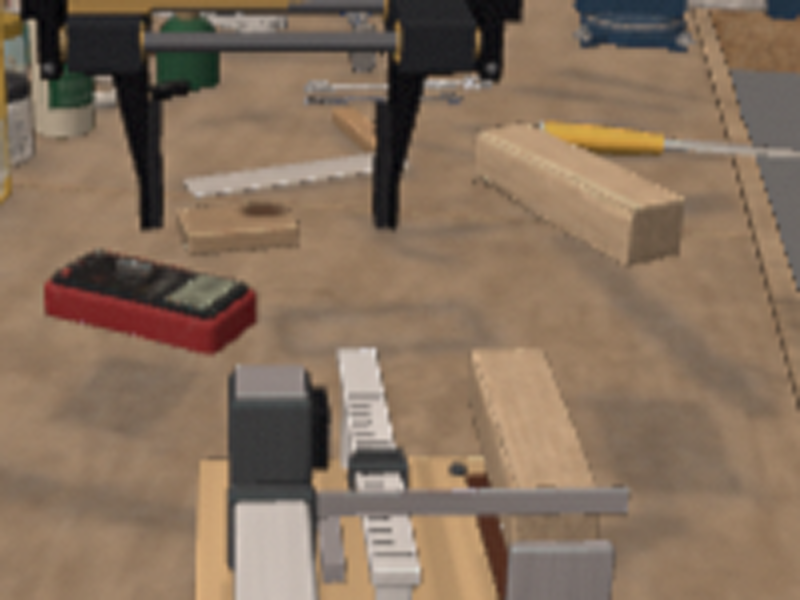

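View pics/w7.png

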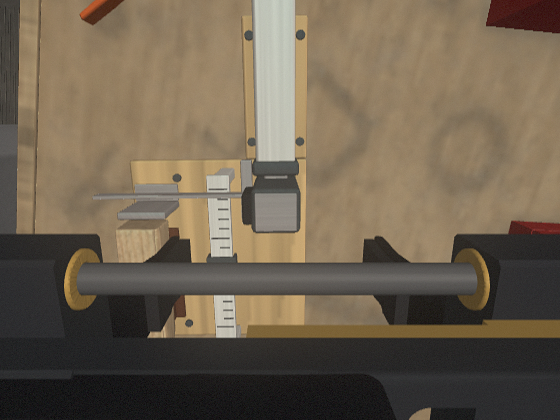

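Wrist view: head top face at (278,211), button on its left (247,205), blade row 196.

```bash
python3 - <<'E'
import pickle; from h import *
th=.20066;R=np.array([[np.cos(th),-np.sin(th)],[np.sin(th),np.cos(th)]])
c=pickle.load(open("w7.pkl","rb"))
crop(c["pixels"],80,150,320,270,3.3,"pics/c9.png")
for n,p,z in (("top TL",(254,195),.172),("TR",(300,193),.172),("BL",(256,233),.172),("BR",(300,231),.172),("blade tip",(94,196),.116),("blade r",(240,194.5),.116),("TCP proj",None,0)):
    if p is None: print(proj(c,[.5562,.1964,.172])); continue
    q=onz(c,*p,z)[:2]
    print(n,q.round(4),(R.T@(q-[.52578,.07145])).round(4))
print(R@[.054,.112]+[.52578,.07145])
E
```

```text
top TL [0.5374 0.2072] [0.0384 0.1308]
TR [0.5688 0.2151] [0.0708 0.1322]
BL [0.5439 0.1798] [0.0394 0.1026]
BR [0.5749 0.1876] [0.0713 0.1041]
blade tip [0.3995 0.1658] [-0.1049  0.1176]
blade r [0.5241 0.1924] [0.0224 0.1189]
[277.11835192 214.64047133]
[0.5563731  0.19196582]
```

View pics/c9.png

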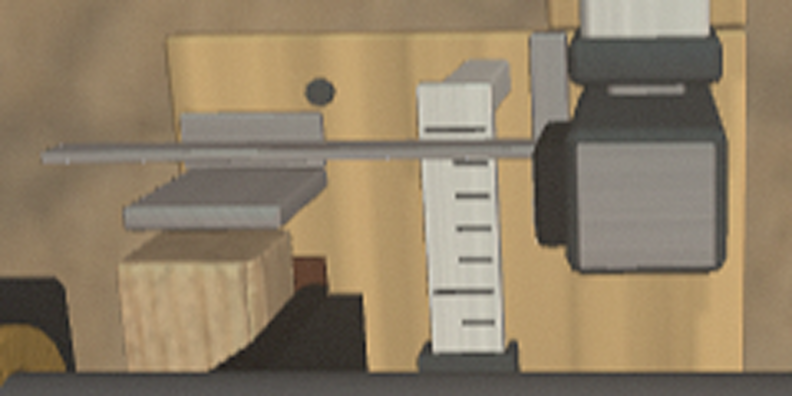

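```bash
python3 go.py .5554 .197 .129 11.5
```

```text
t 9.45 p [0.5563 0.1949 0.2459] jaw 11.37 q7 [-0.77  0.25  0.43  1.55 -0.11  1.37 -0.13] w 0.087 F [-1.  -0.7  1.1]
shift [ 0.0023 -0.0005  0.1169] rot [ 0.      0.0002 -0.0022]
```

Call:
step_arm(
  increments=[
    [[0.002,0,0.02],[0,0,0]],
    [[0.002,0,0.045],[0,0,0]],
    [[0.002,0,0.07],[0,0,0]],
    [[0.002,0,0.09],[0,0,0]],
    [[0.002,0,0.1],[0,0,0]],
  ],
)

```text
time: 9.95
ee_pos: [0.555, 0.1954, 0.1448]
eef_rot: [0.634, 0.773, -0.001, -0.0]
ft_force: [-0.2, -0.7, 0.8]
width: 0.087
```

```bash
python3 go.py .5554 .197 .129 11.5
```

```text
t 9.95 p [0.555  0.1954 0.1448] jaw 11.28 q7 [-0.76  0.32  0.42  1.68 -0.14  1.17 -0.11] w 0.087 F [-0.2 -0.7  0.8]
shift [0.0015 0.0007 0.0158] rot [-0.0015  0.0005 -0.0038]
```

Call:
step_arm(
  increments=[
    [[0.001,0.001,0.008],[0,0,0]],
    [[0.0015,0.001,0.014],[0,0,-0.004]],
    [[0.0015,0.001,0.016],[0,0,-0.004]],
  ],
)

```text
time: 10.25
ee_pos: [0.5557, 0.197, 0.1288]
eef_rot: [0.633, 0.775, -0.001, -0.0]
ft_force: [0.3, -0.3, 0.8]
width: 0.0871
```

Call:
step_arm(
  increments=[
    [[0,0,0],[0,0,0]],
    [[0,0,0],[0,0,0]],
    [[0,0,0],[0,0,0]],
    [[0,0,0],[0,0,0]],
    [[0,0,0],[0,0,0]],
  ],
  hand=1,
  grip_force=30,
)

```text
time: 10.75
ee_pos: [0.5558, 0.1971, 0.129]
eef_rot: [0.633, 0.775, -0.001, -0.0]
ft_force: [0.0, -0.2, -0.1]
width: 0.0548
```

Call:
step_arm(
  increments=[
    [[0,0,0],[0,0,0]],
    [[0,0,0],[0,0,0]],
    [[0,0,0],[0,0,0]],
    [[0,0,0],[0,0,0]],
    [[0,0,0],[0,0,0]],
  ],
)

```text
time: 11.25
ee_pos: [0.5541, 0.1968, 0.1287]
eef_rot: [0.632, 0.775, -0.002, -0.001]
ft_force: [-9.3, -2.2, 4.9]
width: 0.0376
```

```bash
python3 go.py .5554 .197 .129 11.5; python3 - <<'E'
from bench import r
import cv2,pickle
from h import *
c=r.camera("side"); pickle.dump(c,open("s8.pkl","wb")); crop(c["pixels"],200,180,400,330,4,"pics/s8.png")
E
```

```text
t 11.25 p [0.5541 0.1968 0.1287] jaw 11.55 q7 [-0.76  0.34  0.41  1.7  -0.15  1.15 -0.1 ] w 0.0376 F [-9.3 -2.2  4.9]
shift [-0.0001  0.0013 -0.0003] rot [-0.0048  0.0003  0.0009]
```

View pics/s8.png

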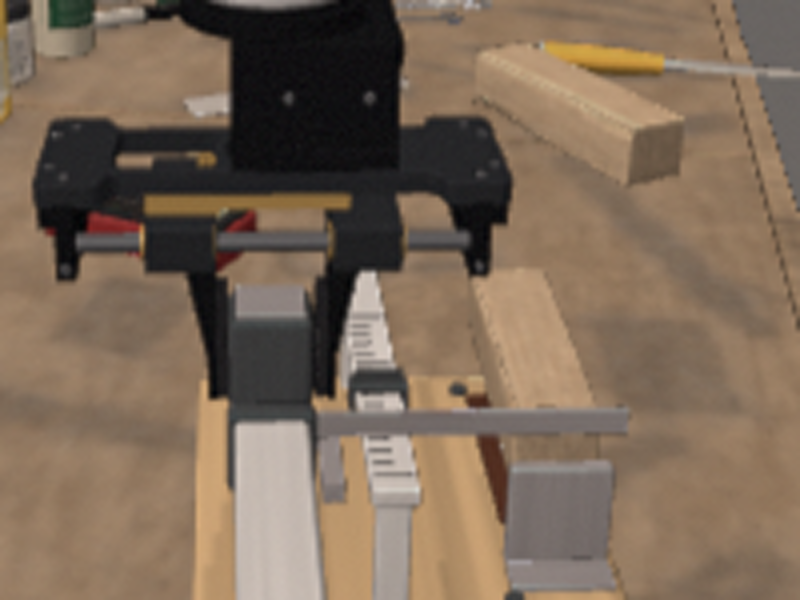

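Width 37.6 mm: button pressed in with the arm at home for >0.1 s. Pull out along tool -x (fixture -y), 60 mm first.

Call:
step_arm(
  increments=[
    [[0,0,0],[0,0,0]],
    [[-0.004,0,0],[0,0,0]],
    [[-0.01,0,0],[0,0,0]],
    [[-0.018,0,0],[0,0,0]],
    [[-0.028,0,0],[0,0,0]],
  ],
)

```text
time: 11.8
ee_pos: [0.5596, 0.1711, 0.1287]
eef_rot: [0.632, 0.775, -0.001, -0.002]
ft_force: [-0.6, 5.6, -0.7]
width: 0.0375
```

```bash
python3 go.py .5554 .197 .129 11.5
```

```text
t 11.8 p [0.5596 0.1711 0.1287] jaw 11.67 q7 [-0.72  0.33  0.43  1.7  -0.15  1.14 -0.05] w 0.0375 F [-0.6  5.6 -0.7]
shift [ 0.0262  0.0012 -0.0003] rot [-0.0043 -0.0016  0.003 ]
```

Sliding, spring force 5.6 N.

Call:
step_arm(
  increments=[
    [[-0.01,0,0],[0,0,0]],
    [[-0.02,0,0],[0,0,0]],
    [[-0.03,0,0],[0,0,0]],
    [[-0.038,0,0],[0,0,0]],
    [[-0.04,0,0],[0,0,0]],
  ],
)

```text
time: 12.3
ee_pos: [0.5679, 0.1321, 0.1287]
eef_rot: [0.632, 0.775, -0.001, -0.002]
ft_force: [-1.1, 5.3, -0.2]
width: 0.0373
```

```bash
python3 go.py .5554 .197 .129 11.5; python3 - <<'E'
from bench import r
import cv2,pickle
from h import *
c=r.camera("side"); pickle.dump(c,open("s9.pkl","wb")); crop(c["pixels"],240,220,370,320,6,"pics/s9.png")
c=r.camera("wrist"); cv2.imwrite("pics/w9.png",c["pixels"]); pickle.dump(c,open("w9.pkl","wb"))
E
```

```text
t 12.3 p [0.5679 0.1321 0.1287] jaw 11.67 q7 [-0.67  0.33  0.44  1.71 -0.16  1.14  0.02] w 0.0373 F [-1.1  5.3 -0.2]
shift [ 0.0661  0.0009 -0.0001] rot [-0.0037 -0.0026  0.0029]
```

View pics/s9.png

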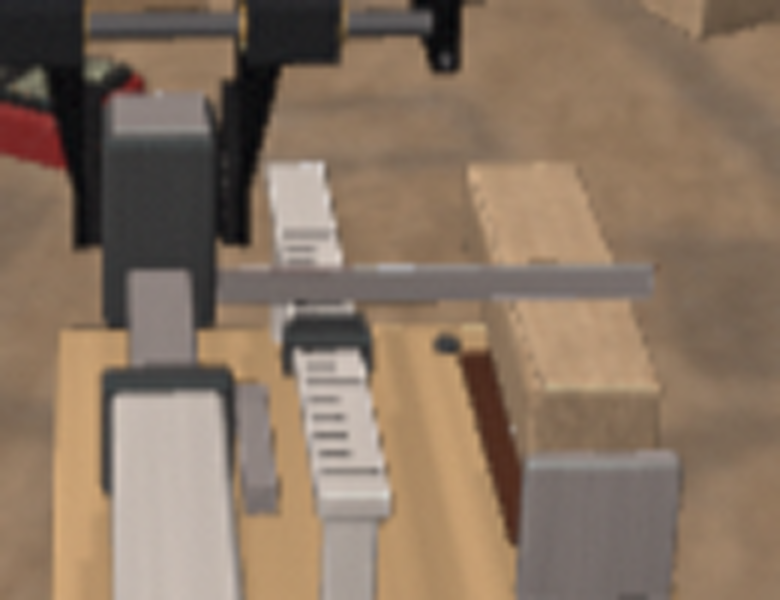

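View pics/w9.png

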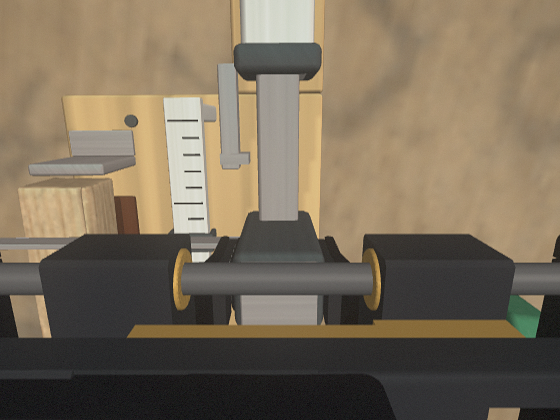

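```bash
python3 - <<'E'
import pickle; from h import *
from bench import r
th=.20066;R=np.array([[np.cos(th),-np.sin(th)],[np.sin(th),np.cos(th)]]); o=np.array([.52578,.07145])
s=pickle.load(open("s9.pkl","rb"))
F=lambda p:((p[0]+.5)/6-.5+240,(p[1]+.5)/6-.5+220)
for n,p,z in (("blade top",(320,266),.116),("blade bot",(320,299),.104),("saddle top",(328,317),.094)):
    q=onz(s,*F(p),z)[:2]; print(n,(R.T@(q-o)).round(4))
# before pull, image s8 calibrate blade at home
c=r.camera("top"); cv2.imwrite("pics/t9.png",c["pixels"]); crop(c["pixels"],110,195,280,305,4.7,"pics/t9c.png")
crop(s["pixels"],280,255,320,290,16,"pics/s9c.png")
s=pickle.load(open("s6.pkl","rb")); crop(s["pixels"],260,255,320,305,12,"pics/s6c.png")
crop(pickle.load(open("w9.pkl","rb"))["pixels"],150,190,260,270,7,"pics/w9c.png")
E
```

```text
blade top [0.0018 0.0504]
blade bot [0.0014 0.0504]
saddle top [-0.002   0.0446]
```

View pics/t9c.png

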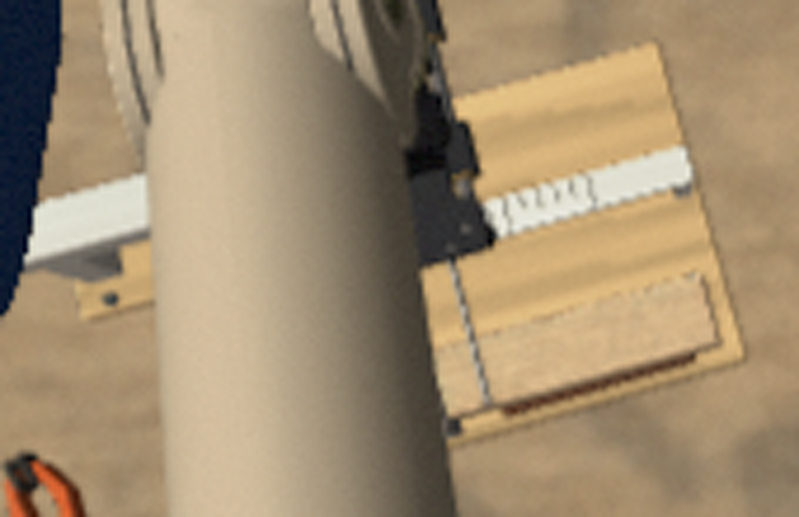

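View pics/s9c.png

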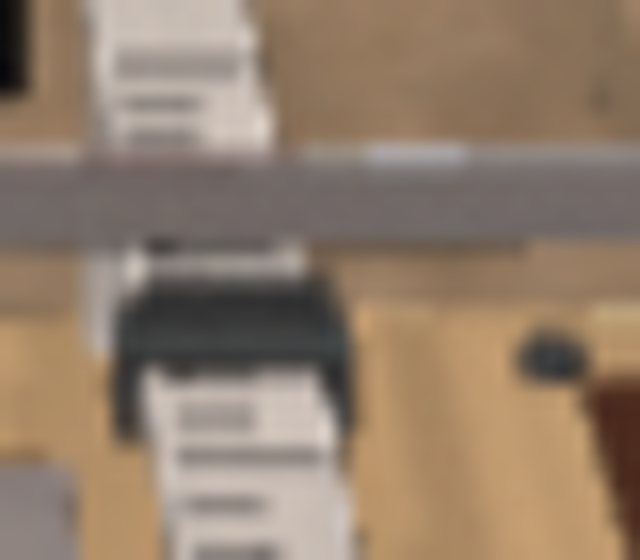

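View pics/s6c.png

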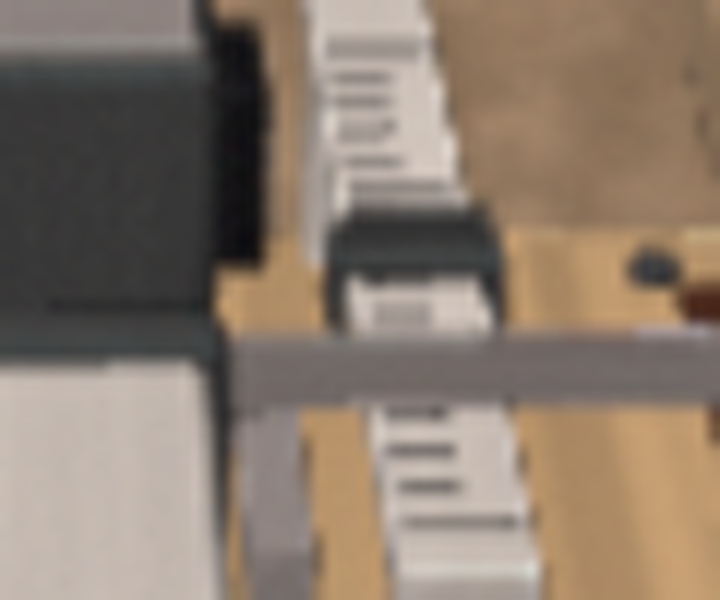

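View pics/w9c.png

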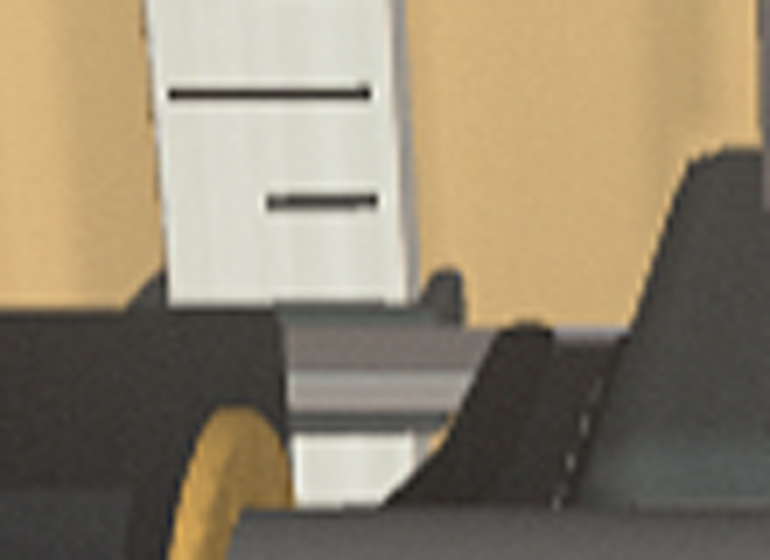

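```bash
python3 - <<'E'
import pickle; from h import *
th=.20066;R=np.array([[np.cos(th),-np.sin(th)],[np.sin(th),np.cos(th)]]); o=np.array([.52578,.07145])
fx=lambda q:(R.T@(q[:2]-o)).round(4)
for k in ("w9","s9"):
    c=pickle.load(open(k+".pkl","rb")); print(k,fx(c["extrinsics"][:3,3]),c["extrinsics"][2,3])
c=pickle.load(open("w9.pkl","rb"));F=lambda p:((p[0]+.5)/7-.5+150,(p[1]+.5)/7-.5+190)
for n,p,z in (("tick50-100",(270,93),.083),("tick",(320,202),.083),("sad +y edge",(340,302),.088),("blade 330",(380,328),.116),("blade 370",(370,370),.116),("blade 370 b",(370,370),.104),("blade 412",(360,412),.116),("bl412 bot",(360,412),.104),("sad -y",(360,432),.083)):
    print(n,fx(onz(c,*F(p),z)))
for k,L in (("s6",[("bl top",(440,335),.116,12,260,255),("bl bot",(440,402),.104,12,260,255),("ridge",(415,208),.094,12,260,255),("tick long",(460,522),.083,12,260,255),("t",(430,486),.083,12,260,255),("t",(420,450),.083,12,260,255),("long up",(395,188),.083,12,260,255),("long up2",(370,48),.083,12,260,255)]),("s9",[("bl top",(200,150),.116,16,280,255),("bl bot",(200,243),.104,16,280,255),("ridge",(220,278),.094,16,280,255),("long",(250,457),.083,16,280,255),("long",(175,66),.083,16,280,255)])):
    c=pickle.load(open(k+".pkl","rb"))
    for n,p,z,f,x0,y0 in L: print(k,n,fx(onz(c,(p[0]+.5)/f-.5+x0,(p[1]+.5)/f-.5+y0,z)))
E
```

```text
w9 [0.0534 0.118 ] 0.29185700982235185
s9 [0.0677 0.7283] 0.48715954054228866
tick50-100 [-0.0025  0.0674]
tick [0.0015 0.0573]
sad +y edge [0.004  0.0495]
blade 330 [0.0138 0.0568]
blade 370 [0.0128 0.0533]
blade 370 b [0.01   0.0489]
blade 412 [0.0119 0.0499]
bl412 bot [0.009  0.0452]
sad -y [0.004  0.0351]
s6 bl top [0.0014 0.1181]
s6 bl bot [0.0009 0.1172]
s6 ridge [-0.0019  0.0425]
s6 tick long [-0.0028  0.117 ]
s6 t [0.0009 0.1072]
s6 t [0.0015 0.0973]
s6 long up [-0.001   0.0165]
s6 long up2 [-0.0005 -0.0339]
s9 bl top [0.0035 0.0503]
s9 bl bot [0.0032 0.0516]
s9 ridge [-0.0002  0.0426]
s9 long [-0.0023  0.0661]
s9 long [-0.0007 -0.0333]
```

Estimates of the remaining pull: wrist views about 8.2 mm, side view about 6.5 mm, scale ticks about 8. I'll move 7.5 mm and check again.

Call:
step_arm(
  increments=[
    [[-0.003,0,0],[0,0,0]],
    [[-0.006,0,0],[0,0,0]],
    [[-0.0075,0,0],[0,0,0]],
    [[-0.0075,0,0],[0,0,0]],
    [[-0.0075,0,0],[0,0,0]],
  ],
)

```text
time: 12.95
ee_pos: [0.5692, 0.126, 0.1287]
eef_rot: [0.631, 0.776, -0.001, -0.002]
ft_force: [-1.2, 6.3, 0.3]
width: 0.0377
```

```bash
python3 go.py .5541 .1968 .129 11.5; python3 - <<'E'
from bench import r
import cv2,pickle
from h import *
c=r.camera("side"); pickle.dump(c,open("s10.pkl","wb")); crop(c["pixels"],260,240,340,300,10,"pics/s10.png")
c=r.camera("wrist"); crop(c["pixels"],150,190,260,270,7,"pics/w10.png"); pickle.dump(c,open("w10.pkl","wb"))
E
```

```text
t 12.95 p [0.5692 0.126  0.1287] jaw 11.75 q7 [-0.66  0.33  0.45  1.71 -0.16  1.14  0.03] w 0.0377 F [-1.2  6.3  0.3]
shift [ 0.0724 -0.0003 -0.0001] rot [-0.0038 -0.0026  0.0043]
```

View pics/s10.png

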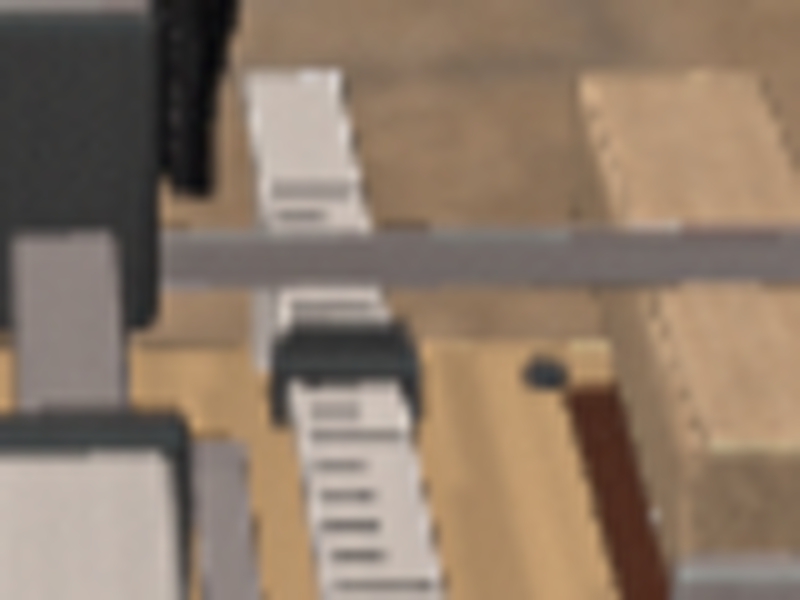

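View pics/w10.png

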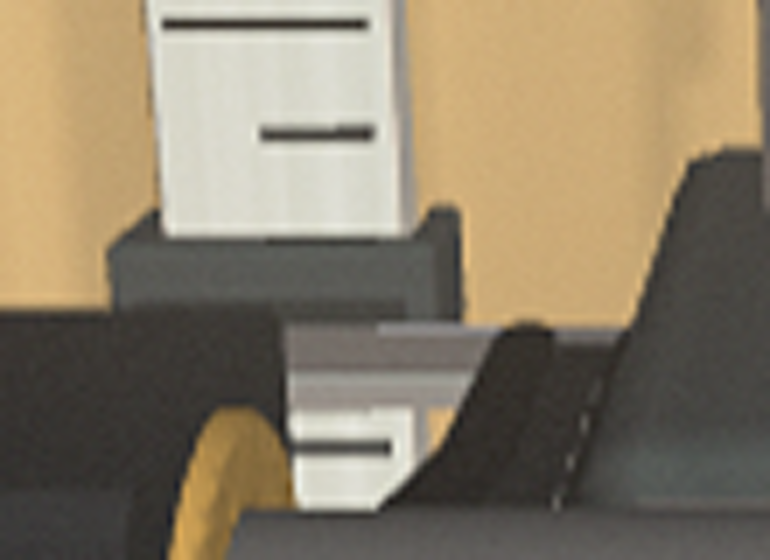

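```bash
python3 - <<'E'
import pickle; from h import *
th=.20066;R=np.array([[np.cos(th),-np.sin(th)],[np.sin(th),np.cos(th)]]); o=np.array([.52578,.07145])
fx=lambda q:(R.T@(q[:2]-o)).round(4)
c=pickle.load(open("w10.pkl","rb"));F=lambda p:((p[0]+.5)/7-.5+150,(p[1]+.5)/7-.5+190)
print(fx(c["extrinsics"][:3,3]))
for n,p,z in (("long",(265,23),.083),("tick",(320,133),.083),("tick after",(345,446),.083),("sad +y edge bottom",(300,238),.083),("ridge +y base",(310,303),.089),("ridge +y top?",(300,318),.094),("blade bot +y",(380,330),.104),("blade top +y",(370,371),.116),("blade top -y",(360,408),.116)):
    print(n,fx(onz(c,*F(p),z)))
c=pickle.load(open("s10.pkl","rb"));F=lambda p:((p[0]+.5)/10-.5+260,(p[1]+.5)/10-.5+240)
for n,p,z in (("bl top",(315,231),.116),("bl bot",(320,284),.104),("ridge",(345,324),.094),("long",(360,436),.083),("long far",(315,190),.083),("long0",(385,587),.083),("t+",(335,306),.083)): print("s",n,fx(onz(c,*F(p),z)))
E
```

```text
[0.0534 0.1117]
long [-0.0025  0.0675]
tick [0.0019 0.0574]
tick after [0.0026 0.0274]
sad +y edge bottom [-0.0005  0.0476]
ridge +y base [0.0016 0.0434]
ridge +y top? [0.002  0.0437]
blade bot +y [0.0111 0.0461]
blade top +y [0.0129 0.047 ]
blade top -y [0.0119 0.0439]
s bl top [0.005  0.0453]
s bl bot [0.0036 0.0446]
s ridge [-0.0017  0.0428]
s long [-0.003   0.0663]
s long far [-0.0019 -0.0338]
s long0 [-0.0031  0.1176]
s t+ [-0.0022  0.0163]
```

Wrist says about 2.3 mm remain, side about 0, ticks plus TCP travel about 2; the steeper wrist view depends less on height errors. Move 1.5 mm more.

Call:
step_arm(
  increments=[
    [[-0.0025,0,0],[0,0,0]],
    [[-0.0028,0,0],[0,0,0]],
    [[-0.0028,0,0],[0,0,0]],
    [[-0.0028,0,0],[0,0,0]],
  ],
)

```text
time: 13.45
ee_pos: [0.5697, 0.1238, 0.1287]
eef_rot: [0.631, 0.776, -0.001, -0.002]
ft_force: [-1.2, 5.1, 0.3]
width: 0.0374
```

```bash
python3 go.py .5541 .1968 .129 11.5; python3 - <<'E'
from bench import r
import cv2,pickle
from h import *
c=r.camera("side"); pickle.dump(c,open("s11.pkl","wb")); crop(c["pixels"],220,190,400,325,4.4,"pics/s11.png"); crop(c["pixels"],260,240,340,300,10,"pics/s11c.png")
c=r.camera("wrist"); crop(c["pixels"],150,190,260,270,7,"pics/w11.png"); pickle.dump(c,open("w11.pkl","wb"))
E
```

```text
t 13.45 p [0.5697 0.1238 0.1287] jaw 11.77 q7 [-0.66  0.33  0.45  1.71 -0.16  1.14  0.04] w 0.0374 F [-1.2  5.1  0.3]
shift [ 0.0747 -0.0003 -0.0001] rot [-0.0038 -0.003   0.0047]
```

View pics/s11.png

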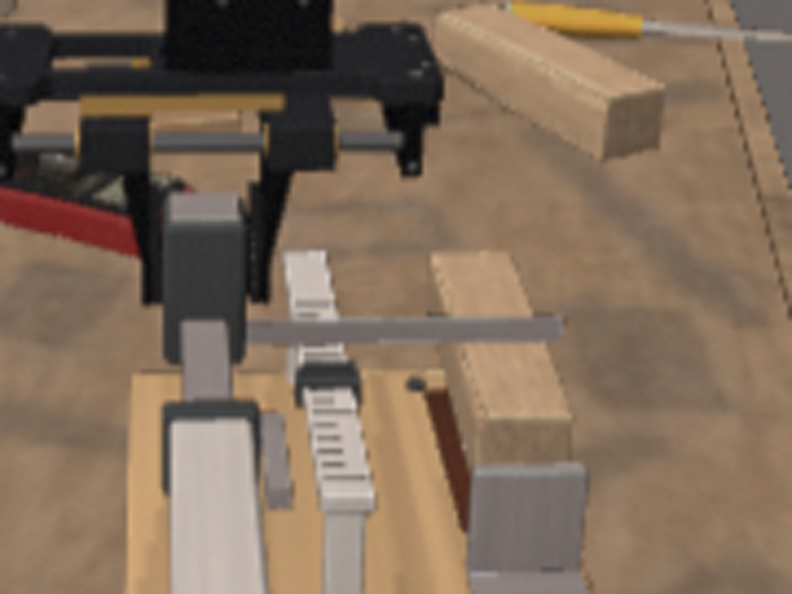

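View pics/w11.png

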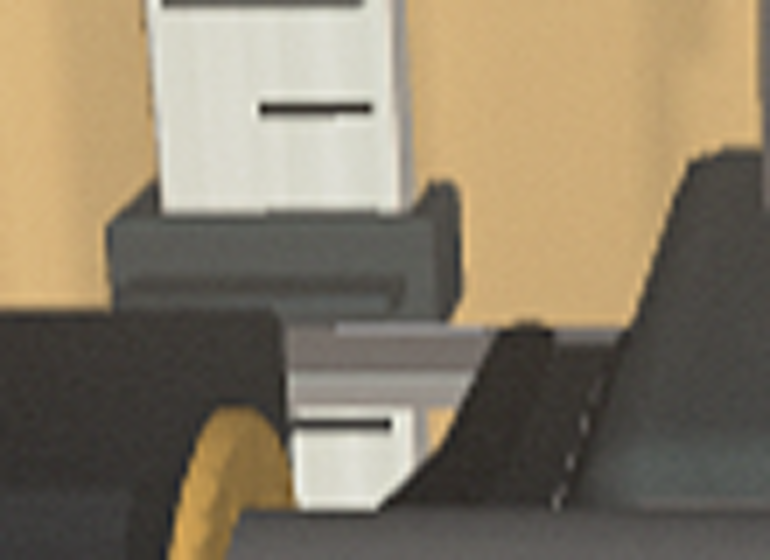

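View pics/s11c.png

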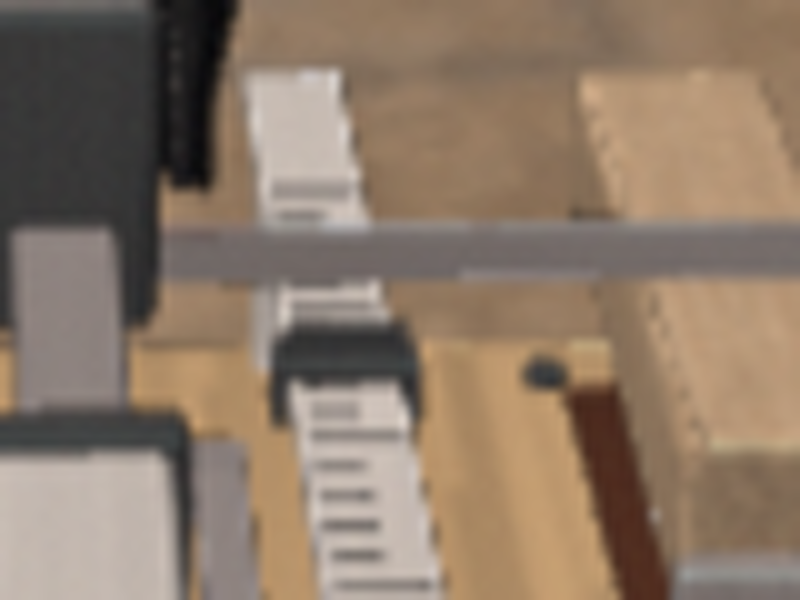

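```bash
python3 - <<'E'
import pickle; from h import *
th=.20066;R=np.array([[np.cos(th),-np.sin(th)],[np.sin(th),np.cos(th)]]); o=np.array([.52578,.07145])
fx=lambda q:(R.T@(q[:2]-o)).round(4)
c=pickle.load(open("w11.pkl","rb"));F=lambda p:((p[0]+.5)/7-.5+150,(p[1]+.5)/7-.5+190)
crop(c["pixels"],160,215,215,250,14,"pics/w11c.png")
for n,p,z in (("tick",(320,108),.083),("tick after",(345,424),.083),("sad +y",(300,213),.083),("ridge +y top",(300,294),.094),("ridge -y top",(300,310),.094),("blade bot +y",(380,328),.104),("blade top +y",(370,371),.116),("blade top -y",(360,406),.116)):
    print(n,fx(onz(c,*F(p),z)))
c=pickle.load(open("s11.pkl","rb"));F=lambda p:((p[0]+.5)/10-.5+260,(p[1]+.5)/10-.5+240)
for n,p,z in (("bl top",(315,226),.116),("bl bot",(320,279),.104),("ridge",(345,324),.094)): print("s",n,fx(onz(c,*F(p),z)))
E
```

```text
tick [0.002  0.0575]
tick after [0.0027 0.0273]
sad +y [-0.0003  0.0476]
ridge +y top [0.0021 0.0436]
ridge -y top [0.002  0.0421]
blade bot +y [0.0111 0.044 ]
blade top +y [0.0129 0.0447]
blade top -y [0.012  0.0418]
s bl top [0.0049 0.0432]
s bl bot [0.0035 0.0427]
s ridge [-0.0017  0.0428]
```

View pics/w11c.png

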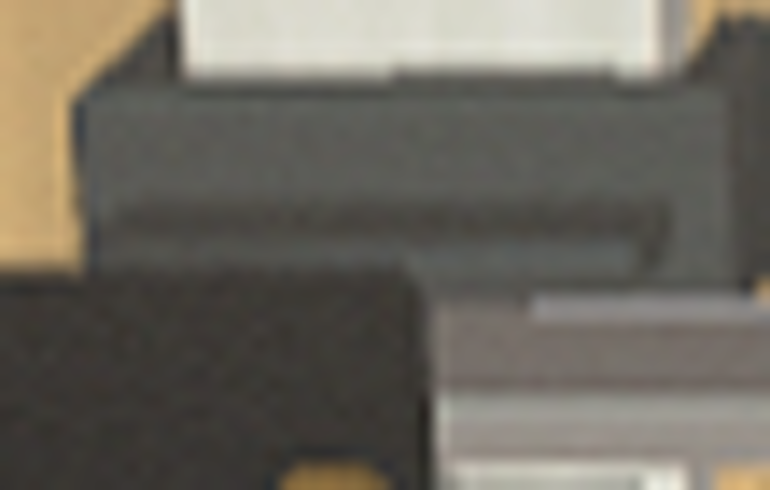

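Wrist: ridge 42.8 mm, blade centre 42.9 mm. Side: blade about 1–2 mm past. Both are within 4 mm. Check it is steady and hand in.

Call:
step_arm(
  increments=[
    [[-0.0006,0,0],[0,0,0]],
    [[-0.0006,0,0],[0,0,0]],
    [[-0.0006,0,0],[0,0,0]],
    [[-0.0006,0,0],[0,0,0]],
  ],
)

```text
time: 13.95
ee_pos: [0.5697, 0.1237, 0.1287]
eef_rot: [0.631, 0.776, -0.0, -0.002]
ft_force: [-1.1, 5.5, 0.5]
width: 0.0379
```

```bash
python3 go.py .5541 .1968 .129 11.5; python3 - <<'E'
from bench import r
import numpy as np
print(np.round(r.read_state()["joint_vel"],4))
E
```

```text
t 13.95 p [0.5697 0.1237 0.1287] jaw 11.8 q7 [-0.66  0.33  0.45  1.71 -0.16  1.14  0.04] w 0.0379 F [-1.1  5.5  0.5]
shift [ 0.0747 -0.0003 -0.    ] rot [-0.0038 -0.0033  0.0052]
[-0.002  -0.0004  0.0006 -0.0001 -0.0001  0.0006 -0.    ]
```

Steady: 74.7 mm of pull, and the width says the button is in.

```bash
python3 -c "
from bench import r
print(r.close_job())"
```

```text
the job is handed in; nothing more can be done
None
```

I laid the smaller long offcut on the rail and let go of it. I then squeezed the gauge head and pulled the arm out 74.7 mm to the saddle ridge. The job was handed in at about 14 s, with the gripper still holding the head.

- **Offcut:** after release, the pictures showed it flat and parallel, centred across the rail to about 1–2 mm, with its end about 5 mm from the stop.
- **Head and button:** the fingers stood at 37.5–38 mm with a 30 N grip setting, which means the button is in. The spring pull was about 5.5 N and the arm was still.
- **Pointer (checks disagreed slightly):** the wrist view put the blade within about 0.5 mm of the ridge. The side view put it 1–2 mm past. Both are inside the 4 mm limit, and I trusted the wrist view because it is less sensitive to height errors.
- **Other loose things:** I did not touch them, and the path kept clear of them. I did not measure them again at the end.

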